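Swap the battery packs in a service case

TASK

Slide the case's cover fully off the battery bay (the bay with the spent packs, not the one with the charger), take all the spent packs out of it into the orange tray, and only then, so that they do not get mixed up, stand all the charged packs from the mat upright and flat on the floor of that emptied bay. Finally slide the cover fully home over the charged packs, let go, and leave the other things on the bench where they are.

Things in the scene. Friction and masses are not known exactly. Their poses are not given: they have to be found in the camera images.
- case: fixed blue service case, 136 x 306 mm outside, walls 66 mm high and 6 mm thick, floor 5 mm thick, split by a 6 mm wall into two equal open bays (each 124 x 144 mm inside, centred at y = -75 and +75 mm in the case frame). Two 6 mm wide rails along its long sides rise to 76 mm. Origin: centre of its underside; y along its length, z up.
- cover (a joint): slide of the flat cover along the case's y axis, m: -0.075 (end stop) = fully over the bay at -y, +0.075 (end stop) = fully over the bay at +y, about 0 at the start = half over each. Stays where it is left; needs about 3 N
- cover_grip (a point): middle of the cover's grip rib, 85 mm above the bench, centred on the cover. The bare metal cover is 134 x 156 x 5 mm, its top face 72 mm above the bench; the black grip rib stands on it, 60 mm along the case's x, 16 mm thick along y (the sliding direction), 26 mm high, its top 98 mm above the bench
- liner: fixed bare light brown cork liner, 122 x 142 x 3 mm, on the floor of the battery bay: marks which bay is the battery bay. It may be either bay. Origin: centre of its underside, 5 mm above the bench; axes as the case's. Packs standing on it have their underside 3 mm above this origin
- charger: fixed grey charger block, 112 x 124 mm, 46 mm high, that fills the other bay; origin: centre of its underside
- tray: fixed orange open return tray, 150 x 180 mm, 42 mm high, walls and floor 5 mm; on the right or the left of the case. Origin: centre of its underside; y along its 180 mm side. Room for three packs side by side, lying along x
- bench_mat: fixed light grey mat, 170 x 220 x 3 mm, flat on the bench on the other side of the case from the tray; the charged packs stand on it at the start. Origin: centre of its underside
- fresh_a: black battery pack 100 x 32 x 28 mm, 0.2-0.45 kg, with a grey upright rib on its middle, 44 mm along the pack x 16 x 26 mm high, top 54 mm above the underside (grip its two ends, 44 mm apart: 28 mm of pack lies beyond each). Origin: centre of the underside; x along the pack, z up. A charged pack: on the bench mat at the start (2 or 3 present, absent: None)
- fresh_b: black battery pack 100 x 32 x 28 mm, 0.2-0.45 kg, with a grey upright rib on its middle, 44 mm along the pack x 16 x 26 mm high, top 54 mm above the underside (grip its two ends, 44 mm apart: 28 mm of pack lies beyond each). Origin: centre of the underside; x along the pack, z up. A charged pack: on the bench mat at the start (2 or 3 present, absent: None)
- fresh_c: black battery pack 100 x 32 x 28 mm, 0.2-0.45 kg, with a grey upright rib on its middle, 44 mm along the pack x 16 x 26 mm high, top 54 mm above the underside (grip its two ends, 44 mm apart: 28 mm of pack lies beyond each). Origin: centre of the underside; x along the pack, z up. A charged pack: on the bench mat at the start (2 or 3 present, absent: None)
- spent_a: black battery pack 100 x 32 x 28 mm, 0.2-0.45 kg, with a grey upright rib on its middle, 44 mm along the pack x 16 x 26 mm high, top 54 mm above the underside (grip its two ends, 44 mm apart: 28 mm of pack lies beyond each). Origin: centre of the underside; x along the pack, z up. A spent pack, same look: in the battery bay at the start, along the case's x (2 or 3 present, absent: None)
- spent_b: black battery pack 100 x 32 x 28 mm, 0.2-0.45 kg, with a grey upright rib on its middle, 44 mm along the pack x 16 x 26 mm high, top 54 mm above the underside (grip its two ends, 44 mm apart: 28 mm of pack lies beyond each). Origin: centre of the underside; x along the pack, z up. A spent pack, same look: in the battery bay at the start, along the case's x (2 or 3 present, absent: None)
- spent_c: black battery pack 100 x 32 x 28 mm, 0.2-0.45 kg, with a grey upright rib on its middle, 44 mm along the pack x 16 x 26 mm high, top 54 mm above the underside (grip its two ends, 44 mm apart: 28 mm of pack lies beyond each). Origin: centre of the underside; x along the pack, z up. A spent pack, same look: in the battery bay at the start, along the case's x (2 or 3 present, absent: None)
- screwdriver: screwdriver lying on the bench between robot and case, bystander
- wrench: steel wrench lying on the bench beyond the case, bystander
- tape_roll: grey ring 100 mm across, 25 mm high, beyond the case, bystander
- spray_can: aluminium can 60 mm across, 130 mm high, beyond the case, bystander
There are look-alikes about, which are no part of the job. What is shaped like the spent_b but turquoise is not meant.

How it is judged:
On the way, in this order (a step that is already met when the one before it is completed fails the run):
1. the cover is slid clear of the battery bay (horizontal distance between cover_grip and liner above 0.135 m), for 0.2 s.
2. all spent packs are in the return tray, and no charged pack is in the battery bay yet (x of spent_a in the frame of tray between -0.065 and 0.065 m and y of spent_a in the frame of tray between -0.08 and 0.08 m and z of spent_a in the frame of tray between -0.005 and 0.04 m and x of spent_b in the frame of tray between -0.065 and 0.065 m and y of spent_b in the frame of tray between -0.08 and 0.08 m and z of spent_b in the frame of tray between -0.005 and 0.04 m and x of spent_c in the frame of tray between -0.065 and 0.065 m and y of spent_c in the frame of tray between -0.08 and 0.08 m and z of spent_c in the frame of tray between -0.005 and 0.04 m and horizontal distance between each of fresh_a, fresh_b, fresh_c and liner above 0.1 m), for 0.2 s.
3. all charged packs stand in the battery bay, the cover still clear of it (x of fresh_a in the frame of liner between -0.03 and 0.03 m and y of fresh_a in the frame of liner between -0.066 and 0.066 m and z of fresh_a in the frame of liner between -0.005 and 0.012 m and angle between each of fresh_a, fresh_b, fresh_c's own z axis and vertical below 0.12 rad and x of fresh_b in the frame of liner between -0.03 and 0.03 m and y of fresh_b in the frame of liner between -0.066 and 0.066 m and z of fresh_b in the frame of liner between -0.005 and 0.012 m and x of fresh_c in the frame of liner between -0.03 and 0.03 m and y of fresh_c in the frame of liner between -0.066 and 0.066 m and z of fresh_c in the frame of liner between -0.005 and 0.012 m and horizontal distance between cover_grip and liner above 0.135 m), for 0.2 s.
At the end, for the whole second after the job is handed in: Cover centred over the battery bay within 8 mm; every charged pack in that bay, upright within 0.12 rad, underside less than 12 mm above the liner's origin; every spent pack in the return tray, underside less than 40 mm above the bench; all at rest (horizontal distance between cover_grip and liner below 0.008 m and x of fresh_a in the frame of liner between -0.03 and 0.03 m and y of fresh_a in the frame of liner between -0.066 and 0.066 m and z of fresh_a in the frame of liner between -0.005 and 0.012 m and angle between each of fresh_a, fresh_b, fresh_c's own z axis and vertical below 0.12 rad and x of fresh_b in the frame of liner between -0.03 and 0.03 m and y of fresh_b in the frame of liner between -0.066 and 0.066 m and z of fresh_b in the frame of liner between -0.005 and 0.012 m and x of fresh_c in the frame of liner between -0.03 and 0.03 m and y of fresh_c in the frame of liner between -0.066 and 0.066 m and z of fresh_c in the frame of liner between -0.005 and 0.012 m and x of spent_a in the frame of tray between -0.065 and 0.065 m and y of spent_a in the frame of tray between -0.08 and 0.08 m and z of spent_a in the frame of tray between -0.005 and 0.04 m and x of spent_b in the frame of tray between -0.065 and 0.065 m and y of spent_b in the frame of tray between -0.08 and 0.08 m and z of spent_b in the frame of tray between -0.005 and 0.04 m and x of spent_c in the frame of tray between -0.065 and 0.065 m and y of spent_c in the frame of tray between -0.08 and 0.08 m and z of spent_c in the frame of tray between -0.005 and 0.04 m and linear speed of each of fresh_a, fresh_b, fresh_c, spent_a, spent_b, spent_c below 0.02 m/s); the robot touches nothing.
It fails at once if the screwdriver is moved more than 40 mm (distance of screwdriver from where it was at the start of the episode above 0.04 m).
It fails at once if the wrench is moved more than 40 mm (distance of wrench from where it was at the start of the episode above 0.04 m).
It fails at once if the tape roll is moved more than 40 mm (distance of tape_roll from where it was at the start of the episode above 0.04 m).
It fails at once if the spray can is moved more than 40 mm (distance of spray_can from where it was at the start of the episode above 0.04 m).
Of fresh_a, fresh_b, fresh_c only 2 to 3 are there at a start; the rules pass over those that are not, and their reading is None.
Of spent_a, spent_b, spent_c only 2 to 3 are there at a start; the rules pass over those that are not, and their reading is None.
At some moment in a run one of fresh_a, fresh_b, fresh_c, spent_a, spent_b, spent_c may be knocked a few centimetres aside while the robot is not near it.
It also fails if it takes over 210 s, if anything falls off the work surface, if the arm or the gripper's body presses on something with over 40 N, if the wrist force passes 120 N, or if a joint passes its speed limit or range.

ROBOT

A 6-joint arm with a two-finger parallel gripper is mounted at the origin on the work surface. World frame = base frame: x ahead of the robot, y to its left, z up, the work surface at z = 0. Lengths are in m, angles in rad, forces in N, time in s.
With the tool pointing down it reaches from about 0.3 to 0.775 m from the base axis. Payload 14.6 kg.
Tool frame: the origin (TCP) lies midway between the tips of the shut fingers; the grasp point (between the pads) lies 19 mm behind it (tcp_to_grasp is the distance from the TCP to the grasp point, in m); z points along the fingers, y is the line along which they close (so a half turn about z gives the same grasp; the last joint's range is limited). The gripper opens to 94 mm and grips with 3 to 60 N. Pads are 16 mm wide; open, the fingers measure 119 mm over their backs; the gripper's body (75 mm by 177 mm) begins 78 mm behind the grasp point.
Start: joints at [-1.234, 0.3, 1.521, -0, 1.321, -0.067], TCP at [0.216, -0.506, 0.172] pointing down, gripper open.
Joint ranges: [-3.03, 3.03], [-0.79, 2.21], [0.23, 2.52], [-1.04, 4.18], [0, 3.07], [-2.55, 2.55]. Speed limits (rad/s): [2.22, 2.22, 2.57, 3.14, 3.14, 3.14].

INTERFACE

Orientations are given as [roll, pitch, yaw] about the fixed x, y, z axes, in that order (R = Rz(yaw) Ry(pitch) Rx(roll)).
In Python, from station import * gives the robot as it stands.
- The arm moves only by the tool send_rows, never from a script. Its argument "motion" is a list of rows, each a list of 3 entries, a list of its own where there are three numbers: the shift along the tool's x, y, z in units of 0.03 m (1.0 is 0.03 m), then the turn, a rotation vector about the tool's x, y, z in units of 0.12 rad (1.0 is 0.12 rad), then the opening, from -1 (shut) to 1 (fully open). In form: [[[x, y, z], [rx, ry, rz], grip], ...]. A call has 1 to 12 rows; each row shifts and turns the commanded pose from where the row before left it, along the tool's axes as they then stand; what a row does not reach is not made up. A row lasts 1/10 s, in which the tool goes at most 50 mm and 8.59 degrees, less where a joint would pass 70% of its speed; a pose out of reach is approached as far as the arm can. A call with a number of a shift or a turn outside -1 to 1 is refused whole. A call with a gripper value outside its range is refused whole. The fingers move at their own pace and stop on an object; "squeeze" is the grip in N (left out, the last holds). Time passes only in rows, so rows that do not move let the fingers close. It gives the time, the measured TCP pose, the force, the opening and the grip force at its end, in the units of the state.
- get_obs(): the state, without advancing time (a new reading comes with each control period).
- camera(name): name is "side" or "top" or "wrist"; returns a dict with "pixels" (384x512x3 uint8, red, green, blue), "depth" (384x512 float32, m along the optical axis (not along the pixel's ray), 0 where there is no reading), "fx", "fy", "cx", "cy" (pixels), "rvec" (rotation vector, rad) and "tvec" (3), from world to camera coordinates, as OpenCV has them. Camera axes: x right, y down, z forward; pixel columns grow to the right and rows downward; lengths in m; the calibration is good to about 2 mm. A picture is of the moment at which its call begins.
- hand_in(): hands the job in; it is judged then, once.
The state is a dict: "time_s": time; "qpos": joint angles; "joint_vel": joint speeds; "tau": joint torques, N m; "ee_pos": TCP position; "eef_rot": TCP orientation; "force": force on the tool from outside, world axes, zero at the start; "moment": the same for the moment, N m; "grip_width": finger opening in m; "grip_force": force on a finger pad.
Only numpy, scipy, OpenCV 4.12 (cv2) and the standard library are available. Lean on these libraries where they do the work, as an engineer would, in place of code of your own. Each camera call takes 0.05 s, during which the arm holds its last target. There are 200 camera calls.

## Working session

There is one attempt and no reset: what is moved stays moved. The work goes in short steps, Python scripts to look and compute and a tool call to move; the robot and the scene stay as the last step left them, time stands still between calls to the robot, and variables do not carry over. Pictures are saved under pics/ and viewed, at most 14 in all, crops included, and the job is handed in when it is done.

Besides the shell and the picture viewer there is one more tool, called after "Call:" by a JSON object that holds its "name" and its "arguments", one argument or row to a line. send_rows: Moves the arm, as the interface text tells. Its arguments: {"type":"object","properties":{"motion":{"type":"array"},"squeeze":{"type":"number"}},"required":["motion"]}

```bash
mkdir -p pics; cat > h.py <<'E'
from station import *
import numpy as np, cv2
from scipy.spatial.transform import Rotation as R
def cam(n):
    c=camera(n); c['R']=cv2.Rodrigues(np.array(c['rvec'],float))[0]; c['t']=np.array(c['tvec'],float).ravel(); return c
def pts(c):
    d=c['depth']; v,u=np.mgrid[:d.shape[0],:d.shape[1]]
    p=np.stack([(u-c['cx'])/c['fx']*d,(v-c['cy'])/c['fy']*d,d],-1)
    return (p-c['t'])@c['R']   # world
def save(n,im): cv2.imwrite('pics/'+n+'.png',im[...,::-1])
E
python3 - <<'E'
from h import *
for n in('top','side'):
    c=cam(n); save(n+'0',c['pixels']); np.save(n+'0.npy',pts(c)); np.save(n+'0i.npy',c['pixels'])
    print(n,-c['R'].T@c['t'],c['R'][2],c['fx'])
o=get_obs(); print(o)
E
```

```text
top [0.32718667 0.00353702 1.58241588] [ 0.1652439  -0.00508537 -0.98623962] 485.7596179296404
side [0.16024019 0.81462552 1.09547825] [ 0.30853959 -0.5921541  -0.74441712] 446.9740098332225
{'time_s': 0.1, 'qpos': array([-1.23357486e+00,  3.00398614e-01,  1.52147744e+00, -1.42584278e-05,
        1.32069834e+00, -6.65807349e-02]), 'joint_vel': array([-0.00061573, -0.0005733 , -0.0004805 , -0.00116083,  0.00058746,
        0.00033388]), 'tau': array([ 4.68132130e-03, -5.32641757e+01, -3.53284514e+01,  7.10295467e-02,
        2.35006335e-02, -7.90301056e-05]), 'ee_pos': array([ 0.21602473, -0.5055271 ,  0.17186995]), 'eef_rot': array([-3.14061218e+00, -5.15354899e-05,  4.03805709e-01]), 'force': array([0.66062398, 0.47929402, 0.44638963]), 'moment': array([0.00596891, 0.020605  , 0.01619487]), 'grip_force': 0.0, 'grip_width': 0.09426525891608112}
```

View pics/top0.png

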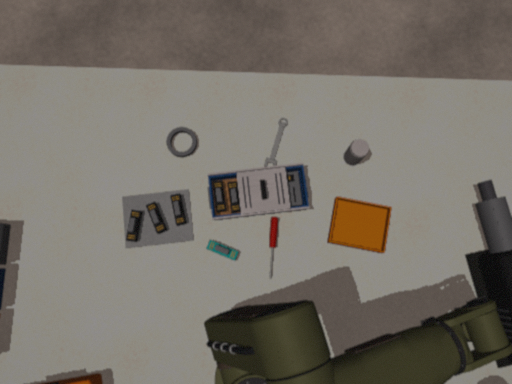

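View pics/side0.png

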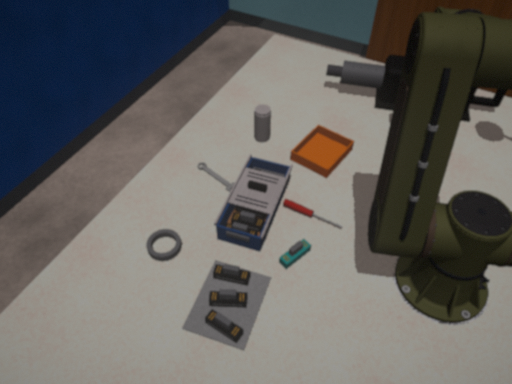

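The top view shows the case at (260,190), with the cover half on. The battery bay is on its left (+y), with packs at (219,197) and (233,196), and the grey charger is at (294,188). The tray is at (360,225). The mat holds three fresh packs at (134,226), (157,217) and (179,210). The turquoise look-alike is at (223,249).

```bash
cat >> h.py <<'E'
def comp(mask,P,mn=8):
    n,l,s,_=cv2.connectedComponentsWithStats(mask.astype(np.uint8))
    for i in range(1,n):
        if s[i,4]<mn: continue
        m=l==i; q=P[m]; r=cv2.minAreaRect((q[:,:2]*1000).astype(np.float32))
        a=np.deg2rad(r[2]); w,hh=r[1]
        if hh>w: a+=np.pi/2; w,hh=hh,w
        a=(a+np.pi/2)%np.pi-np.pi/2
        vu=np.argwhere(m).mean(0)
        print('px',vu[::-1].round(),'n',s[i,4],'c',np.round(r[0],1),'size',np.round((w,hh),1),'ang',round(a,3),'z',np.round(np.percentile(q[:,2],[5,50,95])*1000,1))
E
cat > m.py <<'E'
from h import *
P=np.load('top0.npy');I=np.load('top0i.npy');hsv=cv2.cvtColor(I,cv2.COLOR_RGB2HSV)
roi=np.zeros(I.shape[:2],bool);roi[110:280,110:400]=1
H,S,V=hsv[...,0].astype(int),hsv[...,1],hsv[...,2]
z=P[...,2]
print('orange');comp(roi&(H<20)&(S>200)&(V>120),P,60)
print('blue');comp(roi&(H>100)&(H<125)&(S>120)&(z>.055),P,20)
print('z>.02 (left)');left=roi&(np.mgrid[:384,:512][1]<205)&(np.mgrid[:384,:512][0]>185)
comp(left&(z>.015),P,20)
print('rib');comp(left&(z>.045),P,5)
print('mat');comp(left&(z>.001)&(S<40)&(V<190)&(V>100),P,100)
c=roi&(z>.066)&(z<.082)
print('z66-82');comp(c,P,50)
print('grip');comp(roi&(z>.088)&(z<.11),P,5)
bay=roi&(np.mgrid[:384,:512][1]<240)&(np.mgrid[:384,:512][1]>210)&(np.mgrid[:384,:512][0]<222)
print('bay ribs');comp(bay&(z>.05)&(z<.066),P,5)
s=np.load('side0i.npy')
a=cv2.resize(I[155:265,115:325],None,fx=3.8,fy=3.8,interpolation=2);b=cv2.resize(s[150:350,180:320],None,fx=2,fy=2,interpolation=2)
save('crop1',a[...]);
E
python3 m.py
```

```text
orange
px [358. 225.] n 2168 c [ 460.9 -199.9] size [450.2 185.8] ang -1.381 z [ 0.1  5.7 38.7]
blue
px [302. 182.] n 100 c [ 597.9 -118.1] size [130.4  52.2] ang 0.206 z [57.  65.5 70.8]
px [221. 176.] n 42 c [491.6  50. ] size [332.1  80.7] ang 0.514 z [55.9 64.1 71.7]
px [211. 198.] n 46 c [549.5 154.2] size [113.3   4.2] ang 0.149 z [57.9 65.4 70.8]
z>.02 (left)
px [178. 209.] n 329 c [425.4 164.5] size [369.3  76. ] ang 0.82 z [24.8 32.7 60.8]
px [156. 217.] n 340 c [404.8 198.7] size [413.   76.7] ang 1.009 z [22.3 32.3 59.4]
px [134. 225.] n 352 c [460.8 402.4] size [99.9 34.8] ang -0.103 z [23.3 32.  58.9]
rib
px [176. 208.] n 76 c [421.7 146.8] size [341.4  34.7] ang 0.886 z [50.2 56.6 63.5]
px [154. 216.] n 80 c [405.8 181.9] size [388.3  34.3] ang 1.068 z [49.3 56.2 63.7]
px [131. 224.] n 84 c [460.8 402.2] size [43.4 18.7] ang -0.179 z [48.4 56.2 60.9]
mat
px [156. 235.] n 2894 c [445.8 246.3] size [477.6 301.9] ang -1.538 z [1.3 3.8 9. ]
px [195. 211.] n 133 c [513.8 215.5] size [73.7 55.5] ang 1.246 z [1.4 3.5 7.6]
z66-82
px [261. 190.] n 2430 c [578.8   8.1] size [305.
[... 172 characters left out ...]
[59.6 15.7] ang 0.149 z [ 92.1  97.6 103.6]
bay ribs
px [218. 176.] n 33 c [625.2 134.9] size [48.2  8.6] ang -1.405 z [51.4 62.3 65.8]
px [232. 174.] n 23 c [631.8  89.8] size [35.2 10. ] ang 1.561 z [53.5 62.  65.5]
px [211. 192.] n 6 c [572. 156.] size [18.3  0.4] ang 0.13 z [51.9 62.1 65.4]
px [218. 195.] n 64 c [563.2 132.2] size [42.8 15.6] ang 0.178 z [57.1 61.8 65.4]
px [233. 195.] n 65 c [564.1  84.9] size [43.5 15.6] ang 0.176 z [56.1 61.4 65.3]
px [212. 201.] n 10 c [541.4 152.7] size [21.   3.2] ang 0.075 z [54.2 63.1 65.3]
px [212. 208.] n 9 c [518.8 150.3] size [12.9  6. ] ang 0.091 z [53.8 63.  65.6]
px [212. 214.] n 7 c [498.2 147.3] size [9.6 3.3] ang 0.07 z [63.4 64.1 65.5]
```

View pics/crop1.png

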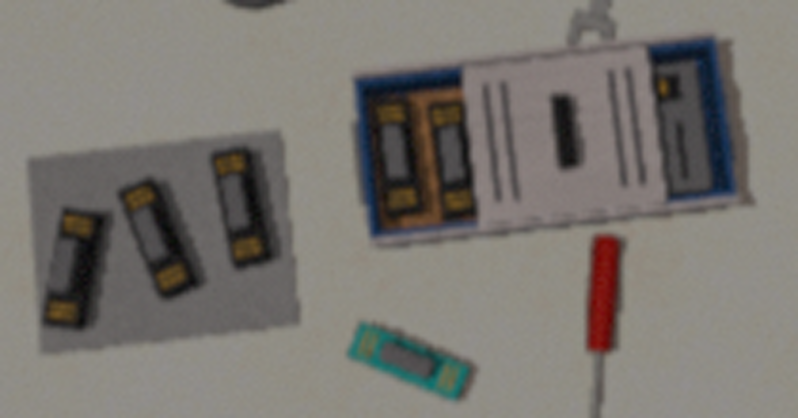

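```bash
cat > h2.py <<'E'
from h import *
# plan: print tool-frame units from the present measured pose to target, rotation first
def plan(x,y,z,yaw,frm=None):
    o=get_obs(); p=np.array(o['ee_pos']) if frm is None else np.array(frm[:3]); y0=o['eef_rot'][2] if frm is None else frm[3]
    d=np.array([x,y,z])-p; c,s=np.cos(yaw),np.sin(yaw)
    print('rz %.2f  sh x %.2f y %.2f z %.2f'%(-((yaw-y0+np.pi)%(2*np.pi)-np.pi)/.12,(c*d[0]+s*d[1])/.03,(s*d[0]-c*d[1])/.03,-d[2]/.03))
E
python3 - <<'E'
import re
t=open('h.py').read()
t=t.replace("q=P[m];","q=P[m]; q=q[q[:,2]<1]; q=q[np.hypot(*(q[:,:2]-np.median(q[:,:2],0)).T)<.25];")
open('h.py','w').write(t)
E
python3 m.py | grep -v -A9 'bay'; python3 - <<'E'
from h2 import *
I=np.load('top0i.npy');P=np.load('top0.npy');h=cv2.cvtColor(I,cv2.COLOR_RGB2HSV)
m=(h[...,0]<20)&(h[...,1]>200);m[:,:320]=0;m[:180]=0;m[265:]=0;z=P[...,2]
print('tray rim');comp(m&(z>.033)&(z<.06),P,20);print('floor');comp(m&(z>-.01)&(z<.015),P,20)
plan(.5806,-.008,.15,1.72)
E
```

```text
orange
px [358. 225.] n 2168 c [ 484.9 -318.7] size [174.9 144.9] ang 1.406 z [ 0.1  5.7 37.6]
blue
px [302. 182.] n 100 c [ 597.9 -118.1] size [130.4  52.2] ang 0.206 z [57.  65.5 70.8]
px [221. 176.] n 42 c [624.9 123.8] size [83.8  9.4] ang -1.328 z [55.9 64.  70.6]
px [211. 198.] n 46 c [549.5 154.2] size [113.3   4.2] ang 0.149 z [57.9 65.4 70.8]
z>.02 (left)
px [178. 209.] n 329 c [518.2 263.6] size [101.3  32.9] ang 0.245 z [24.7 32.6 60.4]
px [156. 217.] n 340 c [489.1 332.9] size [100.5  33.1] ang 0.45 z [22.3 32.2 58.7]
px [134. 225.] n 352 c [460.8 402.4] size [99.9 34.8] ang -0.103 z [23.3 32.  58.9]
rib
px [176. 208.] n 76 c [517.9 263.6] size [43.4 16.1] ang 0.235 z [50.2 56.6 63.3]
px [154. 216.] n 80 c [488.5 332.4] size [43.1 17.5] ang 0.437 z [49.2 56.1 63.3]
px [131. 224.] n 84 c [460.8 402.2] size [43.4 18.7] ang -0.179 z [48.4 56.2 60.9]
mat
px [156. 235.] n 2894 c [443.1 330.3] size [309.5 301.9] ang -1.538 z [1.3 3.8 8.8]
px [195. 211.] n 133 c [513.8 215.5] size [73.7 55.5] ang 1.246 z [1.4 3.5 7.6]
z66-82
px [261. 190.] n 2430 c [578.8   8.1] size [305.5 149.
[... 563 characters left out ...]
 c [564.1  84.9] size [43.5 15.6] ang 0.176 z [56.1 61.4 65.3]
px [212. 201.] n 10 c [541.4 152.7] size [21.   3.2] ang 0.075 z [54.2 63.1 65.3]
px [212. 208.] n 9 c [518.8 150.3] size [12.9  6. ] ang 0.091 z [53.8 63.  65.6]
px [212. 214.] n 7 c [498.2 147.3] size [9.6 3.3] ang 0.07 z [63.4 64.1 65.5]
tray rim
px [346. 234.] n 158 c [ 447.4 -280.2] size [220.6 110.5] ang 0.738 z [36.6 42.1 48.3]
px [388. 217.] n 26 c [ 509.4 -411.7] size [62.1  5. ] ang -0.111 z [34.4 39.  45. ]
px [385. 239.] n 29 c [ 441.5 -399.9] size [61.7  4.1] ang -0.167 z [33.5 40.1 44.5]
floor
px [359. 224.] n 2163 c [ 488.1 -325. ] size [167.6 138.8] ang 1.407 z [-0.   5.5 11.5]
rz -10.97  sh x 14.59 y 14.48 z 0.73
```

Call:
{"name": "send_rows", "arguments": {
  "motion": [
    [[0,0,-0.1],[0,0,-1],1],
    [[0,0,-0.1],[0,0,-1],1],
    [[0,0,-0.1],[0,0,-1],1],
    [[0,0,-0.1],[0,0,-1],1],
    [[0,0,-0.1],[0,0,-1],1],
    [[0,0,-0.1],[0,0,-1],1],
    [[0,0,-0.1],[0,0,-1],1],
    [[0,0,-0.1],[0,0,-1],1],
    [[0,0,-0.1],[0,0,-1],1],
    [[0,0,-0.1],[0,0,-1],1],
    [[0,0,-0.1],[0,0,-1],1]
  ]
}}

```text
time_s: 1.2
ee_pos: [0.2161, -0.5056, 0.2051]
eef_rot: [-3.141, -0.001, 1.729]
force: [-0.1, 0.7, -0.3]
grip_width: 0.094
grip_force: 0.0
```

Call:
{"name": "send_rows", "arguments": {
  "motion": [
    [[0.95,0.95,0],[0,0,0],0.6],
    [[0.95,0.95,0],[0,0,0],0.6],
    [[0.95,0.95,0],[0,0,0],0.6],
    [[0.95,0.95,0],[0,0,0],0.6],
    [[0.95,0.95,0],[0,0,0],0.6],
    [[0.95,0.95,0],[0,0,0],0.6],
    [[0.95,0.95,0],[0,0,0],0.6],
    [[0.95,0.95,0],[0,0,0],0.6],
    [[0.95,0.95,0],[0,0,0],0.6],
    [[0.95,0.95,0],[0,0,0],0.6],
    [[0.95,0.95,0],[0,0,0],0.6],
    [[0.95,0.95,0],[0,0,0],0.6]
  ]
}}

```text
time_s: 2.4
ee_pos: [0.5026, -0.114, 0.2052]
eef_rot: [-3.141, -0.0, 1.724]
force: [0.1, -0.2, -0.3]
grip_width: 0.075
grip_force: 0.0
```

```bash
python3 -c "
from h2 import *
o=get_obs();print(o['ee_pos'],o['eef_rot'],o['qpos'],o['grip_width'])
plan(.5806,-.008,.08,1.72)"
```

```text
[ 0.50263024 -0.11403875  0.20516231] [-3.14127920e+00 -1.42203133e-04  1.72388515e+00] [-2.94174557e-01  1.98178699e-01  1.57078402e+00 -7.50064408e-06
  1.37297406e+00 -4.47261924e-01] 0.07497457113435047
rz 0.03  sh x 3.11 y 3.10 z 4.17
```

Call:
{"name": "send_rows", "arguments": {
  "motion": [
    [[0.78,0.78,0.2],[0,0,0],0.6],
    [[0.78,0.78,0.6],[0,0,0],0.6],
    [[0.78,0.78,0.6],[0,0,0],0.6],
    [[0.77,0.76,0.6],[0,0,0],0.6],
    [[0,0,0.8],[0,0,0],0.6],
    [[0,0,0.8],[0,0,0],0.6],
    [[0,0,0.57],[0,0,0],0.6],
    [[0,0,0],[0,0,0],0.6],
    [[0,0,0],[0,0,0],0.1],
    [[0,0,0],[0,0,0],0.1],
    [[0,0,0],[0,0,0],0],
    [[0,0,0],[0,0,0],0]
  ],
  "squeeze": 20
}}

```text
time_s: 3.6
ee_pos: [0.5799, -0.0093, 0.081]
eef_rot: [3.141, 0.0, 1.724]
force: [-0.3, 0.9, 0.9]
grip_width: 0.0484
grip_force: 0.0
```

Call:
{"name": "send_rows", "arguments": {
  "motion": [
    [[0,0,0],[0,0,0],0],
    [[-0.2,0,0],[0,0,0],0],
    [[-0.3,0,0],[0,0,0],0],
    [[-0.4,0,0],[0,0,0],0],
    [[-0.4,0,0],[0,0,0],0],
    [[-0.3,0,0],[0,0,0],0],
    [[-0.2,0,0],[0,0,0],0],
    [[-0.1,0,0],[0,0,0],0],
    [[0,0,0],[0,0,0],0],
    [[0,0,0],[0,0,0],0]
  ]
}}

```text
time_s: 4.6
ee_pos: [0.5883, -0.0653, 0.0803]
eef_rot: [-3.142, -0.0, 1.724]
force: [0.8, 0.4, 0.3]
grip_width: 0.0472
grip_force: 0.0
```

```bash
python3 -c "
from h2 import *
a=cam('wrist')['pixels'];b=cam('side')['pixels'][120:290,180:340]
b=cv2.resize(b,None,fx=2.26,fy=2.26)
b=b[:384]
save('w1',np.hstack([cv2.resize(a,(430,384)),b]))"
```

```text
(no output)
```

View pics/w1.png

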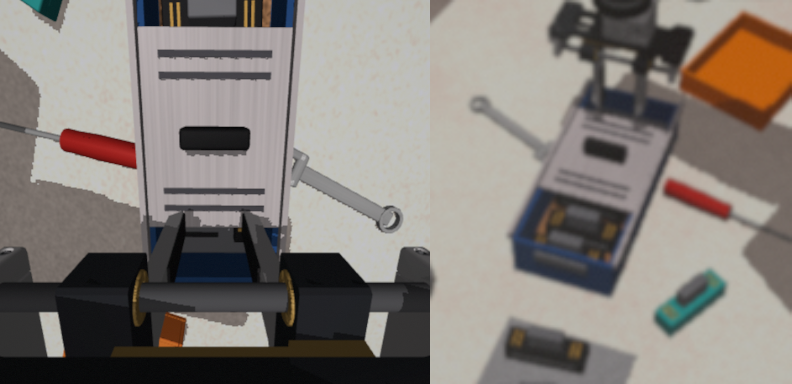

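```bash
python3 -c "
from h2 import *
for n in('wrist','top'):
    c=cam(n);P=pts(c);z=P[...,2]
    if n=='wrist': print(c['pixels'].shape,-c['R'].T@c['t'])
    g=c['pixels'].max(-1)<70
    r=np.zeros(z.shape,bool)
    if n=='wrist': r[110:200,180:340]=1
    else: r[165:220,205:310]=1
    comp(r&(z>.088)&(z<.108),P,10)
    save('t2' if n=='top' else 'w2',cv2.resize(c['pixels'][140:260,190:330],None,fx=4,fy=4) if n=='top' else c['pixels'])
"
```

```text
(384, 512, 3) [0.57562707 0.01001633 0.2914886 ]
px [255. 138.] n 1906 c [579.   -7.5] size [59.7 15.6] ang 0.152 z [94.6 96.6 97.7]
```

View pics/t2.png

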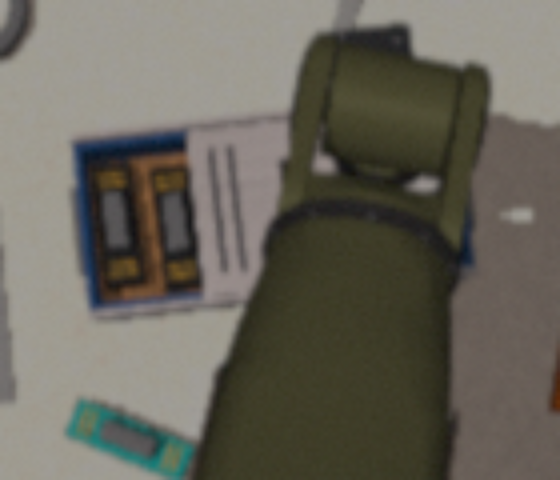

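```bash
python3 -c "
from h2 import *
o=get_obs();print(o['ee_pos'],o['grip_width'])
c=cam('wrist');P=pts(c);z=P[...,2]
r=np.zeros(z.shape,bool);r[195:300,185:350]=1
m=r&(z>.079)&(z<.13)
T=np.array(o['ee_pos']);t=1.724
ex=np.array([np.cos(t),np.sin(t)]);ey=np.array([np.sin(t),-np.cos(t)])
q=P[m]; d=(q-T); 
for lo in (.079,.085,.09,.10,.11,.12):
    k=(q[:,2]>=lo)&(q[:,2]<lo+.006); a=d[k][:,:2]@ex;b=d[k][:,:2]@ey
    print(lo,k.sum(),np.percentile(a,[5,50,95]).round(3) if k.any() else '',np.percentile(b,[2,25,75,98]).round(3) if k.any() else '')
print(np.median(P[225,255]),P[205:240:5,255].round(3))
"
```

```text
[ 0.5883513  -0.06528993  0.08028229] 0.046820590653406886
0.079 0  
0.085 0  
0.09 0  
0.1 0  
0.11 62 [-0.005  0.009  0.011] [-0.03  -0.025  0.022  0.027]
0.12 179 [-0.005  0.01   0.011] [-0.036 -0.028  0.025  0.033]
0.07193618510631664 [[ 0.588 -0.065  0.071]
 [ 0.589 -0.069  0.071]
 [ 0.59  -0.074  0.071]
 [ 0.59  -0.078  0.072]
 [ 0.591 -0.083  0.072]
 [ 0.594 -0.101  0.04 ]
 [ 0.595 -0.106  0.041]]
```

View pics/w2.png

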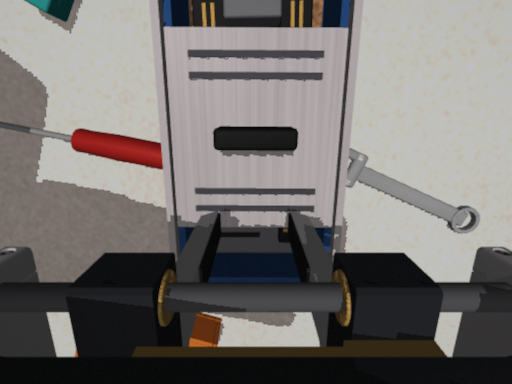

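```bash
cat > tip.py <<'E'
from h2 import *
o=get_obs();c=cam('wrist');P=pts(c);z=P[...,2];T=np.array(o['ee_pos'])
t=o['eef_rot'][2];ex=np.array([np.cos(t),np.sin(t)]);ey=np.array([np.sin(t),-np.cos(t)])
d=P-T;a=d[...,:2]@ex;b=d[...,:2]@ey
r=np.zeros(z.shape,bool);r[150:300,100:420]=1
m=r&(d[...,2]>-.002)&(z>.078)&(d[...,2]<.1)&(abs(a)<.014)&(abs(b)<.07)
for s in(-1,1):
    k=m&(b*s>0);zz=np.sort(d[...,2][k])
    kk=k&(d[...,2]<zz[3]+.008)
    print(s,o['grip_width'],'tip dz',zz[[0,3,10]].round(4),'b',np.percentile(b[kk],[5,50,95]).round(4),'a',np.percentile(a[kk],[5,95]).round(4))
E
python3 tip.py
```

```text
-1 0.04702743776188982 tip dz [0.0318 0.0328 0.0334] b [-0.0332 -0.0263 -0.0248] a [-0.0051  0.0111]
1 0.04702743776188982 tip dz [0.0323 0.0327 0.0336] b [0.022  0.0235 0.0298] a [-0.005  0.011]
```

Call:
{"name": "send_rows", "arguments": {
  "motion": [
    [[0,0,0],[0,0,0],0.3],
    [[0,0,0],[0,0,0],0.3],
    [[0,0,0],[0,0,0],0.3],
    [[0,0,0],[0,0,0],0.3],
    [[0,0,0],[0,0,0],0.3]
  ]
}}

```text
time_s: 5.4
ee_pos: [0.5883, -0.0656, 0.0802]
eef_rot: [-3.142, -0.0, 1.724]
force: [-0.0, -0.4, 0.2]
grip_width: 0.0613
grip_force: 0.0
```

```bash
python3 tip.py
```

```text
-1 0.06131651049747232 tip dz [0.0321 0.0325 0.0332] b [-0.0397 -0.0323 -0.0318] a [-0.0049  0.011 ]
1 0.06131651049747232 tip dz [0.0315 0.0321 0.0332] b [0.0291 0.0293 0.0364] a [-0.005   0.0109]
```

Call:
{"name": "send_rows", "arguments": {
  "motion": [
    [[0,0,0],[0,0,0],0.6],
    [[0,0,0],[0,0,0],0.6],
    [[0,0,0],[0,0,0],0.6],
    [[0,0,0],[0,0,0],0.6],
    [[0,0,0],[0,0,0],0.6]
  ]
}}

```text
time_s: 5.95
ee_pos: [0.5883, -0.0655, 0.0802]
eef_rot: [-3.142, -0.0, 1.724]
force: [0.5, -0.1, 0.5]
grip_width: 0.0751
grip_force: 0.0
```

```bash
python3 tip.py
```

```text
-1 0.07512748149777161 tip dz [0.0317 0.0326 0.0333] b [-0.0468 -0.0392 -0.0388] a [-0.005   0.0111]
1 0.07512748149777161 tip dz [0.0311 0.0318 0.0331] b [0.0361 0.0364 0.0429] a [-0.0051  0.0109]
```

The tips sit 32 mm higher than the reported TCP, which is why the fingers passed over the rib. I'll correct for that in every move, checking the force on the way down.

Call:
{"name": "send_rows", "arguments": {
  "motion": [
    [[0.5,0,0],[0,0,0],0.6],
    [[0.7,0,0],[0,0,0],0.6],
    [[0.7,0,0],[0,0,0],0.6],
    [[0,0,0.3],[0,0,0],0.6],
    [[0,0,0.3],[0,0,0],0.6],
    [[0,0,0.2],[0,0,0],0.6],
    [[0,0,0.2],[0,0,0],0.6],
    [[0,0,0.1],[0,0,0],0.6],
    [[0,0,0],[0,0,0],0.1],
    [[0,0,0],[0,0,0],0.1],
    [[0,0,0],[0,0,0],0.1],
    [[0,0,0],[0,0,0],0.1]
  ],
  "squeeze": 20
}}

```text
time_s: 7.2
ee_pos: [0.5806, -0.0093, 0.0475]
eef_rot: [3.139, 0.0, 1.724]
force: [8.2, 0.4, -5.3]
grip_width: 0.0594
grip_force: 20.0
```

Gripped at 59.4 mm, which matches the rib. Sliding the cover now.

Call:
{"name": "send_rows", "arguments": {
  "motion": [
    [[-0.2,0,0],[0,0,0],0.1],
    [[-0.3,0,0],[0,0,0],0.1],
    [[-0.4,0,0],[0,0,0],0.1],
    [[-0.4,0,0],[0,0,0],0.1],
    [[-0.3,0,0],[0,0,0],0.1],
    [[-0.2,0,0],[0,0,0],0.1],
    [[-0.1,0,0],[0,0,0],0.1],
    [[0,0,0],[0,0,0],0.1]
  ]
}}

```text
time_s: 8.0
ee_pos: [0.5891, -0.066, 0.0475]
eef_rot: [3.14, 0.0, 1.723]
force: [5.8, -1.9, -3.6]
grip_width: 0.06
grip_force: 20.0
```

Call:
{"name": "send_rows", "arguments": {
  "motion": [
    [[0,0,0],[0,0,0],0.6],
    [[0,0,0],[0,0,0],0.6],
    [[0,0,0],[0,0,0],0.6],
    [[0,0,-0.5],[0,0,0],0.6],
    [[0,0,-1],[0,0,0],0.4],
    [[0,0,-1],[0,0,0],0.4],
    [[0,0,-1],[0,0,0],0.4],
    [[0.5,0,0],[0,0,0],0.3],
    [[1,0,0],[0,0,0],0.3],
    [[1,0,0],[0,0,0],0.3],
    [[1,0,0],[0,0,0],0.3]
  ]
}}

```text
time_s: 9.1
ee_pos: [0.5718, 0.0396, 0.1525]
eef_rot: [-3.142, -0.0, 1.724]
force: [0.6, 0.2, 0.3]
grip_width: 0.0615
grip_force: 0.0
```

```bash
python3 -c "
from h2 import *
print(get_obs()['ee_pos'])
c=cam('wrist');P=pts(c);z=P[...,2];save('w3',c['pixels']);r=np.zeros(z.shape,bool);r[:300]=1
comp(r&(z>.05)&(z<.066),P,200);print('grip');comp(r&(z>.088)&(z<.102),P,200)
"
```

```text
[0.57175067 0.03960302 0.1525372 ]
px [256. 119.] n 3963 c [564.7  87.4] size [158.9 136.7] ang -1.424 z [52.2 64.1 65.6]
px [99. 85.] n 662 c [390.7 116.6] size [44.1 16.8] ang 1.218 z [51.  52.5 53.8]
px [259.  95.] n 674 c [562.3 133.1] size [43.4 16.1] ang 0.166 z [59.  60.6 62. ]
px [252. 139.] n 608 c [561.9  85.7] size [43.1 16.2] ang 0.172 z [58.6 60.6 61.8]
px [258. 187.] n 577 c [576.2  32.9] size [44.  16.4] ang 0.12 z [54.3 60.4 61.8]
grip
px [254. 276.] n 582 c [586.4 -60. ] size [59.5 10.2] ang 0.153 z [89.  95.8 97.5]
```

View pics/w3.png

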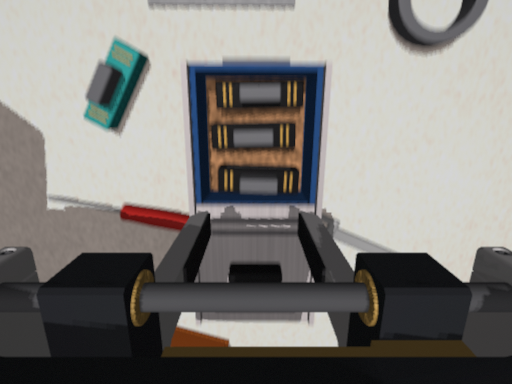

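Three spent packs are in the bay, at px (260,95), (255,138) and (260,187). The cover sits at its stop. Next is a planning helper for the moves.

```bash
cat >> h2.py <<'E'
# target of fingers: xy of the rib (m), ee height z, pack angle; tool fingers sit 3 mm along tool x
def pose(x,y,z,ang):
    w=ang+np.pi/2; return (x-.003*np.cos(w),y-.003*np.sin(w),z,w)
def chain(*ps):
    f=None
    for p in ps: plan(*p,frm=f); f=p
def bayview():
    c=cam('wrist');P=pts(c);z=P[...,2];r=np.zeros(z.shape,bool);r[:300]=1
    comp(r&(z>.05)&(z<.066),P,300)
    return c
T=[(.4956,-.2697),(.487,-.322),(.4784,-.3743)]
E
python3 - <<'E'
from h2 import *
c=pose(.5762,.0329,.009,.12)
chain(c,pose(.5762,.0329,.16,.12),pose(*T[2],.16,-.164),pose(*T[2],.011,-.164),pose(*T[2],.15,-.164),pose(.5715,.06,.15,.15))
E
```

```text
rz 0.29  sh x -0.46 y 0.12 z 4.79
rz -0.00  sh x 0.00 y 0.00 z -5.03
rz 2.37  sh x -13.93 y -1.03 z -0.00
rz -0.00  sh x 0.00 y 0.00 z 4.97
rz -0.00  sh x 0.00 y 0.00 z -4.63
rz -2.62  sh x 13.85 y 5.26 z -0.00
```

Call:
{"name": "send_rows", "arguments": {
  "motion": [
    [[0,0,0],[0,0,0.29],0.3],
    [[-0.46,0.12,0.2],[0,0,0],0.3],
    [[0,0,0.6],[0,0,0],0.3],
    [[0,0,0.9],[0,0,0],0.3],
    [[0,0,0.9],[0,0,0],0.3],
    [[0,0,0.8],[0,0,0],0.3],
    [[0,0,0.6],[0,0,0],0.3],
    [[0,0,0.4],[0,0,0],0.3],
    [[0,0,0.2],[0,0,0],0.3],
    [[0,0,0.15],[0,0,0],0.3],
    [[0,0,0],[0,0,0],0.3]
  ]
}}

```text
time_s: 10.25
ee_pos: [0.5777, 0.0248, 0.0098]
eef_rot: [3.141, 0.0, 1.689]
force: [-0.0, -0.4, -0.4]
grip_width: 0.0609
grip_force: 0.0
```

Call:
{"name": "send_rows", "arguments": {
  "motion": [
    [[0,0,0],[0,0,0],-0.2],
    [[0,0,0],[0,0,0],-0.2],
    [[0,0,0],[0,0,0],-0.2],
    [[0,0,0],[0,0,0],-0.2],
    [[0,0,0],[0,0,0],-0.2]
  ],
  "squeeze": 35
}}

```text
time_s: 10.75
ee_pos: [0.578, 0.0249, 0.0104]
eef_rot: [3.14, 0.0, 1.689]
force: [-0.2, 0.4, 5.9]
grip_width: 0.0436
grip_force: 35.0
```

Call:
{"name": "send_rows", "arguments": {
  "motion": [
    [[0,0,-0.2],[0,0,0],-0.2],
    [[0,0,-0.5],[0,0,0],-0.2],
    [[0,0,-0.9],[0,0,0],-0.2],
    [[0,0,-1],[0,0,0],-0.2],
    [[0,0,-1],[0,0,0],-0.2],
    [[0,0,-0.9],[0,0,0],-0.2],
    [[0,0,-0.5],[0,0,0],-0.2],
    [[0,0,0],[0,0,0.8],-0.2],
    [[0,0,0],[0,0,0.8],-0.2],
    [[0,0,0],[0,0,0.77],-0.2]
  ]
}}

```text
time_s: 11.75
ee_pos: [0.5773, 0.0249, 0.1607]
eef_rot: [3.141, -0.0, 1.401]
force: [-0.2, 0.4, -2.5]
grip_width: 0.0436
grip_force: 35.0
```

Call:
{"name": "send_rows", "arguments": {
  "motion": [
    [[-0.5,-0.08,0],[0,0,0],-0.2],
    [[-1,-0.08,0],[0,0,0],-0.2],
    [[-1,-0.08,0],[0,0,0],-0.2],
    [[-1,-0.08,0],[0,0,0],-0.2],
    [[-1,-0.08,0],[0,0,0],-0.2],
    [[-1,-0.08,0],[0,0,0],-0.2],
    [[-1,-0.08,0],[0,0,0],-0.2],
    [[-1,-0.08,0],[0,0,0],-0.2],
    [[-1,-0.08,0],[0,0,0],-0.2],
    [[-1,-0.08,0],[0,0,0],-0.2],
    [[-1,-0.08,0],[0,0,0],-0.2],
    [[-1,-0.08,0],[0,0,0],-0.2]
  ]
}}

```text
time_s: 12.95
ee_pos: [0.4908, -0.3122, 0.1604]
eef_rot: [-3.142, 0.0, 1.407]
force: [0.4, -0.7, -2.6]
grip_width: 0.0437
grip_force: 35.0
```

Call:
{"name": "send_rows", "arguments": {
  "motion": [
    [[-1,-0.04,0],[0,0,0],-0.2],
    [[-0.7,0,0],[0,0,0],-0.2],
    [[-0.3,0,0],[0,0,0],-0.2],
    [[0,0,0],[0,0,0],-0.2],
    [[0,0,0],[0,0,0],-0.2]
  ]
}}

```text
time_s: 13.45
ee_pos: [0.481, -0.3689, 0.1599]
eef_rot: [-3.141, -0.0, 1.406]
force: [1.0, 0.4, -2.6]
grip_width: 0.0435
grip_force: 35.0
```

```bash
python3 - <<'E'
from h2 import *
o=get_obs();print(o['ee_pos'],o['eef_rot'],o['grip_width'])
chain(pose(*T[2],.011,-.164))
c=cam('wrist');save('w4',c['pixels']);P=pts(c);h=cv2.cvtColor(c['pixels'],cv2.COLOR_RGB2HSV);z=P[...,2]
m=(h[...,0]<20)&(h[...,1]>180);print('rim');comp(m&(z>.036)&(z<.048),P,100);print('floor');comp(m&(z<.012),P,100);print('all');comp(m&(z<.048),P,100)
E
```

```text
[ 0.48095607 -0.36887329  0.15989067] [-3.14148547e+00 -2.92258981e-04  1.40553328e+00] 0.043515098308783626
rz -0.01  sh x -0.29 y -0.05 z 4.96
rim
px [255.  98.] n 1502 c [ 487.5 -304.2] size [148.3 142.3] ang -0.166 z [36.8 40.3 41.8]
floor
px [251. 120.] n 12930 c [ 486. -309.] size [149.2 140.9] ang 1.405 z [2.4 3.7 5.2]
all
px [251. 117.] n 15749 c [ 486.8 -308.4] size [150.8 148.3] ang 1.404 z [ 2.5  4.  40.2]
```

View pics/w4.png

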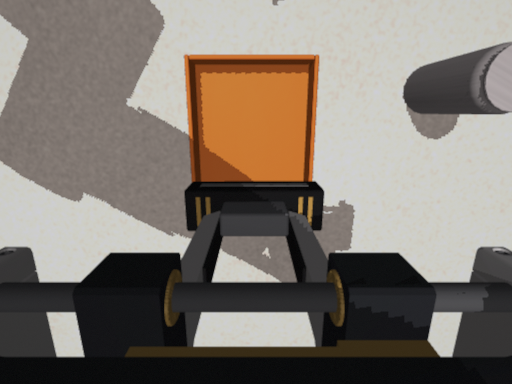

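Call:
{"name": "send_rows", "arguments": {
  "motion": [
    [[-0.4,-0.05,0.3],[0,0,0],-0.2],
    [[0,0,0.8],[0,0,0],-0.2],
    [[0,0,1],[0,0,0],-0.2],
    [[0,0,1],[0,0,0],-0.2],
    [[0,0,0.8],[0,0,0],-0.2],
    [[0,0,0.5],[0,0,0],-0.2],
    [[0,0,0.3],[0,0,0],-0.2],
    [[0,0,0.2],[0,0,0],-0.2],
    [[0,0,0.05],[0,0,0],-0.2],
    [[0,0,0],[0,0,0],-0.2]
  ]
}}

```text
time_s: 14.5
ee_pos: [0.4778, -0.3814, 0.0119]
eef_rot: [3.141, 0.001, 1.405]
force: [0.7, -0.8, -2.5]
grip_width: 0.0437
grip_force: 35.0
```

Call:
{"name": "send_rows", "arguments": {
  "motion": [
    [[0,0,0],[0,0,0],0.3],
    [[0,0,0],[0,0,0],0.3],
    [[0,0,0],[0,0,0],0.3],
    [[0,0,0],[0,0,0],0.3],
    [[0,0,-0.3],[0,0,0],0.3],
    [[0,0,-0.8],[0,0,0],0.3],
    [[0,0,-1],[0,0,0],0.3],
    [[0,0,-1],[0,0,0],0.3],
    [[0,0,-1],[0,0,0],0.3],
    [[0,0,-0.5],[0,0,0],0.3]
  ]
}}

```text
time_s: 15.5
ee_pos: [0.4781, -0.3817, 0.153]
eef_rot: [3.138, 0.002, 1.405]
force: [0.2, 0.4, 1.0]
grip_width: 0.0609
grip_force: 0.0
```

Call:
{"name": "send_rows", "arguments": {
  "motion": [
    [[0.5,0.37,0],[0,0,-0.8],0.3],
    [[1,0.37,0],[0,0,-0.8],0.3],
    [[1,0.37,0],[0,0,-0.8],0.3],
    [[1,0.37,0],[0,0,-0.2],0.3],
    [[1,0.37,0],[0,0,0],0.3],
    [[1,0.37,0],[0,0,0],0.3],
    [[1,0.37,0],[0,0,0],0.3],
    [[1,0.37,0],[0,0,0],0.3],
    [[1,0.37,0],[0,0,0],0.3],
    [[1,0.37,0],[0,0,0],0.3],
    [[1,0.37,0],[0,0,0],0.3],
    [[1,0.37,0],[0,0,0],0.3]
  ]
}}

```text
time_s: 16.7
ee_pos: [0.575, -0.0259, 0.1501]
eef_rot: [3.141, 0.0, 1.717]
force: [0.6, -0.3, 0.7]
grip_width: 0.0612
grip_force: 0.0
```

Call:
{"name": "send_rows", "arguments": {
  "motion": [
    [[1,0.1,0],[0,0,0],0.3],
    [[0.8,0,0],[0,0,0],0.3],
    [[0.4,0,0],[0,0,0],0.3],
    [[0,0,0],[0,0,0],0.3],
    [[0,0,0],[0,0,0],0.3]
  ]
}}

```text
time_s: 17.2
ee_pos: [0.5683, 0.0378, 0.1496]
eef_rot: [3.141, 0.0, 1.716]
force: [0.3, -1.3, -0.6]
grip_width: 0.0611
grip_force: 0.0
```

```bash
python3 - <<'E'
from h2 import *
o=get_obs();print(o['ee_pos'],o['eef_rot'],o['grip_width'])
c=bayview();save('w5',c['pixels'])
c=cam('top');P=pts(c);z=P[...,2];r=np.zeros(z.shape,bool);r[190:260,320:400]=1
print('tray');comp(r&(z>.047)&(z<.075),P,15)
chain(pose(.5619,.0857,.0095,.17))
E
```

```text
[0.56833121 0.03775996 0.14958037] [3.14120670e+00 2.50089250e-04 1.71646281e+00] 0.061065496728383975
px [259. 117.] n 4114 c [564.6  87.6] size [158.3 136.9] ang -1.423 z [51.9 64.1 65.6]
px [100.  85.] n 672 c [390.7 116.7] size [43.7 16.5] ang 1.21 z [50.9 52.5 53.7]
px [263.  93.] n 681 c [562.  133.2] size [43.8 15.9] ang 0.153 z [59.  60.6 61.8]
px [255. 138.] n 609 c [561.9  85.7] size [42.5 16.1] ang 0.164 z [58.8 60.7 61.9]
tray
px [378. 226.] n 78 c [ 479.8 -374. ] size [43.9 16.4] ang -0.189 z [51.4 58.7 64.9]
rz -0.21  sh x 1.52 y 0.06 z 4.66
```

Call:
{"name": "send_rows", "arguments": {
  "motion": [
    [[0.5,0,0],[0,0,-0.2],0.3],
    [[0.7,0.06,0.2],[0,0,0],0.3],
    [[0.32,0,0.6],[0,0,0],0.3],
    [[0,0,0.9],[0,0,0],0.3],
    [[0,0,0.9],[0,0,0],0.3],
    [[0,0,0.8],[0,0,0],0.3],
    [[0,0,0.6],[0,0,0],0.3],
    [[0,0,0.4],[0,0,0],0.3],
    [[0,0,0.2],[0,0,0],0.3],
    [[0,0,0.05],[0,0,0],0.3],
    [[0,0,0],[0,0,0],0.3]
  ]
}}

```text
time_s: 18.4
ee_pos: [0.563, 0.0839, 0.0103]
eef_rot: [3.141, 0.0, 1.741]
force: [-0.5, 0.2, 1.1]
grip_width: 0.0613
grip_force: 0.0
```

Call:
{"name": "send_rows", "arguments": {
  "motion": [
    [[0,0,0],[0,0,0],-0.2],
    [[0,0,0],[0,0,0],-0.2],
    [[0,0,0],[0,0,0],-0.2],
    [[0,0,0],[0,0,0],-0.2],
    [[0,0,0],[0,0,0],-0.2]
  ],
  "squeeze": 35
}}

```text
time_s: 18.9
ee_pos: [0.563, 0.0838, 0.0103]
eef_rot: [3.141, 0.0, 1.741]
force: [0.3, -0.1, 5.9]
grip_width: 0.0439
grip_force: 35.0
```

```bash
python3 - <<'E'
from h2 import *
o=get_obs();print(o['ee_pos'],o['eef_rot'],o['grip_width'])
p=o['ee_pos'];chain((p[0],p[1],.16,o['eef_rot'][2]),pose(*T[1],.16,-.164),pose(*T[1],.011,-.164),pose(*T[1],.15,-.164),pose(.5715,.045,.15,.15),pose(.562,.1332,.0095,.155))
E
```

```text
[0.56301365 0.0837987  0.0103093 ] [3.14051408e+00 9.18790436e-05 1.74060523e+00] 0.04391347215706839
rz -0.00  sh x 0.00 y 0.00 z -4.99
rz 2.78  sh x -13.86 y -0.29 z -0.00
rz -0.00  sh x 0.00 y 0.00 z 4.97
rz -0.00  sh x 0.00 y 0.00 z -4.63
rz -2.62  sh x 11.67 y 4.64 z -0.00
rz -0.04  sh x 2.95 y 0.14 z 4.68
```

Call:
{"name": "send_rows", "arguments": {
  "motion": [
    [[0,0,-0.2],[0,0,0],-0.2],
    [[0,0,-0.5],[0,0,0],-0.2],
    [[0,0,-0.9],[0,0,0],-0.2],
    [[0,0,-1],[0,0,0],-0.2],
    [[0,0,-1],[0,0,0],-0.2],
    [[0,0,-0.9],[0,0,0],-0.2],
    [[0,0,-0.5],[0,0,0],-0.2],
    [[0,0,0],[0,0,0.9],-0.2],
    [[0,0,0],[0,0,0.9],-0.2],
    [[0,0,0],[0,0,0.98],-0.2]
  ]
}}

```text
time_s: 19.9
ee_pos: [0.5623, 0.0838, 0.1606]
eef_rot: [-3.142, -0.0, 1.402]
force: [-0.4, -0.0, -4.3]
grip_width: 0.0436
grip_force: 35.0
```

Call:
{"name": "send_rows", "arguments": {
  "motion": [
    [[-0.5,0,0],[0,0,0],-0.2],
    [[-1,-0.05,0],[0,0,0],-0.2],
    [[-1,-0.05,0],[0,0,0],-0.2],
    [[-1,-0.05,0],[0,0,0],-0.2],
    [[-1,-0.05,0],[0,0,0],-0.2],
    [[-1,-0.05,0],[0,0,0],-0.2],
    [[-1,-0.04,0],[0,0,0],-0.2],
    [[-1,0,0],[0,0,0],-0.2],
    [[-1,0,0],[0,0,0],-0.2],
    [[-1,0,0],[0,0,0],-0.2],
    [[-1,0,0],[0,0,0],-0.2],
    [[-1,0,0],[0,0,0],-0.2]
  ]
}}

```text
time_s: 21.1
ee_pos: [0.4967, -0.2569, 0.1603]
eef_rot: [-3.142, 0.0, 1.41]
force: [-0.5, -0.0, -4.5]
grip_width: 0.0439
grip_force: 35.0
```

Call:
{"name": "send_rows", "arguments": {
  "motion": [
    [[-1,0,0],[0,0,0],-0.2],
    [[-0.9,0,0],[0,0,0],-0.2],
    [[-0.46,0,0],[0,0,0],-0.2],
    [[0,0,0],[0,0,0],-0.2],
    [[0,0,0],[0,0,0],-0.2]
  ]
}}

```text
time_s: 21.6
ee_pos: [0.486, -0.3246, 0.1598]
eef_rot: [-3.141, -0.0, 1.408]
force: [-0.2, -0.3, -4.3]
grip_width: 0.0442
grip_force: 35.0
```

```bash
python3 - <<'E'
from h2 import *
o=get_obs();print(o['ee_pos'],o['eef_rot'],o['grip_width'])
chain(pose(*T[1],.011,-.164))
E
```

```text
[ 0.48602642 -0.32455129  0.15983343] [-3.14131351e+00 -4.11752631e-04  1.40786381e+00] 0.0441804175547435
rz 0.01  sh x -0.01 y 0.02 z 4.96
```

Call:
{"name": "send_rows", "arguments": {
  "motion": [
    [[0,0,0.3],[0,0,0],-0.2],
    [[0,0,0.8],[0,0,0],-0.2],
    [[0,0,1],[0,0,0],-0.2],
    [[0,0,1],[0,0,0],-0.2],
    [[0,0,0.8],[0,0,0],-0.2],
    [[0,0,0.5],[0,0,0],-0.2],
    [[0,0,0.3],[0,0,0],-0.2],
    [[0,0,0.2],[0,0,0],-0.2],
    [[0,0,0.05],[0,0,0],-0.2],
    [[0,0,0],[0,0,0],-0.2]
  ]
}}

```text
time_s: 22.6
ee_pos: [0.4865, -0.3252, 0.0119]
eef_rot: [3.141, 0.0, 1.407]
force: [0.7, 0.5, -5.7]
grip_width: 0.0435
grip_force: 35.0
```

Call:
{"name": "send_rows", "arguments": {
  "motion": [
    [[0,0,0],[0,0,0],0.3],
    [[0,0,0],[0,0,0],0.3],
    [[0,0,0],[0,0,0],0.3],
    [[0,0,0],[0,0,0],0.3],
    [[0,0,-0.3],[0,0,0],0.3],
    [[0,0,-0.8],[0,0,0],0.3],
    [[0,0,-1],[0,0,0],0.3],
    [[0,0,-1],[0,0,0],0.3],
    [[0,0,-1],[0,0,0],0.3],
    [[0,0,-0.5],[0,0,0],0.3],
    [[0,0,0],[0,0,-1],0.3],
    [[0,0,0],[0,0,-1],0.3]
  ]
}}

```text
time_s: 23.8
ee_pos: [0.4864, -0.3252, 0.1507]
eef_rot: [3.14, 0.001, 1.652]
force: [-0.3, -0.2, -1.1]
grip_width: 0.0611
grip_force: 0.0
```

Call:
{"name": "send_rows", "arguments": {
  "motion": [
    [[0.3,0.1,0],[0,0,-0.6],0.3],
    [[0.8,0.4,0],[0,0,0],0.3],
    [[1,0.4,0],[0,0,0],0.3],
    [[1,0.4,0],[0,0,0],0.3],
    [[1,0.4,0],[0,0,0],0.3],
    [[1,0.4,0],[0,0,0],0.3],
    [[1,0.4,0],[0,0,0],0.3],
    [[1,0.4,0],[0,0,0],0.3],
    [[1,0.4,0],[0,0,0],0.3],
    [[1,0.4,0],[0,0,0],0.3],
    [[1,0.4,0],[0,0,0],0.3],
    [[1,0.4,0],[0,0,0],0.3]
  ]
}}

```text
time_s: 25.0
ee_pos: [0.5714, 0.0254, 0.1501]
eef_rot: [3.141, 0.0, 1.719]
force: [0.7, -0.3, 0.1]
grip_width: 0.061
grip_force: 0.0
```

Call:
{"name": "send_rows", "arguments": {
  "motion": [
    [[0.6,0.1,0],[0,0,0],0.3],
    [[0,0,0],[0,0,0],0.3],
    [[0,0,0],[0,0,0],0.3],
    [[0,0,0],[0,0,0],0.3]
  ]
}}

```text
time_s: 25.4
ee_pos: [0.5715, 0.0414, 0.1496]
eef_rot: [3.141, 0.0, 1.718]
force: [-1.4, -0.9, -0.5]
grip_width: 0.0609
grip_force: 0.0
```

```bash
cat > chk.py <<'E'
from h2 import *
o=get_obs();print(o['time_s'],o['ee_pos'],o['eef_rot'],o['grip_width'])
bayview()
c=cam('top');P=pts(c);z=P[...,2];r=np.zeros(z.shape,bool);r[190:260,320:400]=1
print('tray');comp(r&(z>.047)&(z<.075),P,15)
r[:]=0;r[180:260,110:205]=1
print('mat');comp(r&(z>.045)&(z<.075),P,15)
E
python3 chk.py; python3 -c "
from h2 import *
chain(pose(.562,.1332,.0095,.155))"
```

```text
25.4 [0.57152305 0.04142456 0.14958921] [3.14131756e+00 1.46559489e-04 1.71814397e+00] 0.060925947809815834
px [255. 123.] n 4034 c [564.7  87. ] size [158.3 136.9] ang -1.425 z [52.2 64.  65.6]
px [97. 88.] n 668 c [390.8 116.8] size [43.9 17.1] ang 1.244 z [50.9 52.5 53.7]
px [259.  96.] n 671 c [561.7 133.4] size [43. 16.] ang 0.15 z [59.2 60.6 61.9]
tray
px [362. 223.] n 80 c [ 487.4 -323.9] size [44.2 16.9] ang -0.133 z [52.1 59.  65.3]
px [378. 226.] n 81 c [ 479.3 -374.2] size [42.8 17.8] ang -0.192 z [50.9 59.1 64.5]
mat
px [154. 216.] n 79 c [488.  333.2] size [44.3 17.4] ang 0.446 z [47.8 56.2 62.3]
px [178. 217.] n 78 c [488.5 257.3] size [43.7 16.7] ang 0.226 z [47.3 57.2 63.1]
px [131. 224.] n 82 c [460.6 401.8] size [43.2 18.3] ang -0.16 z [48.9 56.2 61.7]
rz -0.07  sh x 2.97 y 0.16 z 4.66
```

The disturbance has already moved one fresh pack, from (518,264) to (488,257) mm. I'll use its new position. Third spent pack next.

Call:
{"name": "send_rows", "arguments": {
  "motion": [
    [[0.5,0,0],[0,0,-0.07],0.3],
    [[1,0.06,0],[0,0,0],0.3],
    [[1,0.1,0.4],[0,0,0],0.3],
    [[0.47,0,0.8],[0,0,0],0.3],
    [[0,0,0.9],[0,0,0],0.3],
    [[0,0,0.9],[0,0,0],0.3],
    [[0,0,0.7],[0,0,0],0.3],
    [[0,0,0.5],[0,0,0],0.3],
    [[0,0,0.3],[0,0,0],0.3],
    [[0,0,0.15],[0,0,0],0.3],
    [[0,0,0],[0,0,0],0.3]
  ]
}}

```text
time_s: 26.6
ee_pos: [0.5626, 0.1312, 0.0099]
eef_rot: [3.141, -0.0, 1.727]
force: [-0.3, 0.2, 0.9]
grip_width: 0.0613
grip_force: 0.0
```

Call:
{"name": "send_rows", "arguments": {
  "motion": [
    [[0,0,0],[0,0,0],-0.2],
    [[0,0,0],[0,0,0],-0.2],
    [[0,0,0],[0,0,0],-0.2],
    [[0,0,0],[0,0,0],-0.2],
    [[0,0,0],[0,0,0],-0.2]
  ],
  "squeeze": 35
}}

```text
time_s: 27.1
ee_pos: [0.563, 0.1312, 0.0105]
eef_rot: [3.14, 0.0, 1.727]
force: [-0.9, -0.4, 5.7]
grip_width: 0.0437
grip_force: 35.0
```

```bash
python3 - <<'E'
from h2 import *
o=get_obs();print(o['ee_pos'],o['eef_rot'],o['grip_width'])
p=o['ee_pos'];chain((p[0],p[1],.16,o['eef_rot'][2]),pose(*T[0],.16,-.164),pose(*T[0],.011,-.164),pose(*T[0],.15,-.164),pose(.4885,.2573,.15,.226))
E
```

```text
[0.56300087 0.13119042 0.01045495] [3.14027497e+00 3.43147217e-06 1.72737004e+00] 0.04372477432906436
rz -0.00  sh x 0.00 y 0.00 z -4.98
rz 2.67  sh x -13.65 y -0.03 z -0.00
rz -0.00  sh x 0.00 y 0.00 z 4.97
rz -0.00  sh x 0.00 y 0.00 z -4.63
rz -3.25  sh x 17.17 y 3.74 z -0.00
```

Call:
{"name": "send_rows", "arguments": {
  "motion": [
    [[0,0,-0.2],[0,0,0],-0.2],
    [[0,0,-0.5],[0,0,0],-0.2],
    [[0,0,-0.9],[0,0,0],-0.2],
    [[0,0,-1],[0,0,0],-0.2],
    [[0,0,-1],[0,0,0],-0.2],
    [[0,0,-0.9],[0,0,0],-0.2],
    [[0,0,-0.5],[0,0,0],-0.2],
    [[0,0,0],[0,0,0.9],-0.2],
    [[0,0,0],[0,0,0.9],-0.2],
    [[0,0,0],[0,0,0.87],-0.2]
  ]
}}

```text
time_s: 28.1
ee_pos: [0.5622, 0.1311, 0.1607]
eef_rot: [3.142, -0.0, 1.403]
force: [0.3, -0.0, -4.7]
grip_width: 0.0435
grip_force: 35.0
```

Call:
{"name": "send_rows", "arguments": {
  "motion": [
    [[-0.5,0,0],[0,0,0],-0.2],
    [[-1,0,0],[0,0,0],-0.2],
    [[-1,0,0],[0,0,0],-0.2],
    [[-1,0,0],[0,0,0],-0.2],
    [[-1,0,0],[0,0,0],-0.2],
    [[-1,0,0],[0,0,0],-0.2],
    [[-1,0,0],[0,0,0],-0.2],
    [[-1,0,0],[0,0,0],-0.2],
    [[-1,0,0],[0,0,0],-0.2],
    [[-1,0,0],[0,0,0],-0.2],
    [[-1,0,0],[0,0,0],-0.2],
    [[-1,0,0],[0,0,0],-0.2]
  ]
}}

```text
time_s: 29.3
ee_pos: [0.5052, -0.211, 0.1604]
eef_rot: [3.142, 0.0, 1.409]
force: [0.6, -0.1, -4.1]
grip_width: 0.0436
grip_force: 35.0
```

Call:
{"name": "send_rows", "arguments": {
  "motion": [
    [[-1,0,0],[0,0,0],-0.2],
    [[-0.8,0,0],[0,0,0],-0.2],
    [[-0.35,0,0],[0,0,0],-0.2],
    [[0,0,0],[0,0,0],-0.2],
    [[0,0,0],[0,0,0],-0.2]
  ]
}}

```text
time_s: 29.8
ee_pos: [0.4956, -0.2724, 0.1599]
eef_rot: [-3.141, -0.0, 1.408]
force: [0.6, -0.0, -3.0]
grip_width: 0.0435
grip_force: 35.0
```

```bash
python3 - <<'E'
from h2 import *
o=get_obs();print(o['ee_pos'],o['eef_rot'],o['grip_width'])
chain(pose(*T[0],.011,-.164))
E
```

```text
[ 0.49559475 -0.27237169  0.15991454] [-3.14146969e+00 -2.70848040e-04  1.40784375e+00] 0.04345463669913811
rz 0.01  sh x -0.01 y -0.01 z 4.96
```

Call:
{"name": "send_rows", "arguments": {
  "motion": [
    [[0,0,0.3],[0,0,0],-0.2],
    [[0,0,0.8],[0,0,0],-0.2],
    [[0,0,1],[0,0,0],-0.2],
    [[0,0,1],[0,0,0],-0.2],
    [[0,0,0.8],[0,0,0],-0.2],
    [[0,0,0.5],[0,0,0],-0.2],
    [[0,0,0.3],[0,0,0],-0.2],
    [[0,0,0.2],[0,0,0],-0.2],
    [[0,0,0.05],[0,0,0],-0.2],
    [[0,0,0],[0,0,0],-0.2]
  ]
}}

```text
time_s: 30.8
ee_pos: [0.4961, -0.2731, 0.0118]
eef_rot: [3.141, 0.0, 1.407]
force: [0.2, 0.4, -3.8]
grip_width: 0.0438
grip_force: 35.0
```

Call:
{"name": "send_rows", "arguments": {
  "motion": [
    [[0,0,0],[0,0,0],0.3],
    [[0,0,0],[0,0,0],0.3],
    [[0,0,0],[0,0,0],0.3],
    [[0,0,0],[0,0,0],0.3],
    [[0,0,-0.3],[0,0,0],0.3],
    [[0,0,-0.8],[0,0,0],0.3],
    [[0,0,-1],[0,0,0],0.3],
    [[0,0,-1],[0,0,0],0.3],
    [[0,0,-1],[0,0,0],0.3],
    [[0,0,-0.5],[0,0,-1],0.3],
    [[0,0,0],[0,0,-1],0.3],
    [[0,0,0],[0,0,-1],0.3]
  ]
}}

```text
time_s: 32.0
ee_pos: [0.4959, -0.273, 0.1507]
eef_rot: [3.14, 0.001, 1.772]
force: [0.0, 0.4, 1.3]
grip_width: 0.0612
grip_force: 0.0
```

Call:
{"name": "send_rows", "arguments": {
  "motion": [
    [[0.5,0.1,0],[0,0,-0.25],0.3],
    [[1,0.25,0],[0,0,0],0.3],
    [[1,0.25,0],[0,0,0],0.3],
    [[1,0.25,0],[0,0,0],0.3],
    [[1,0.25,0],[0,0,0],0.3],
    [[1,0.25,0],[0,0,0],0.3],
    [[1,0.25,0],[0,0,0],0.3],
    [[1,0.25,0],[0,0,0],0.3],
    [[1,0.25,0],[0,0,0],0.3],
    [[1,0.25,0],[0,0,0],0.3],
    [[1,0.25,0],[0,0,0],0.3],
    [[1,0.25,0],[0,0,0],0.3]
  ]
}}

```text
time_s: 33.2
ee_pos: [0.5014, 0.0845, 0.1497]
eef_rot: [3.141, -0.0, 1.795]
force: [0.1, -0.6, 0.6]
grip_width: 0.0609
grip_force: 0.0
```

Call:
{"name": "send_rows", "arguments": {
  "motion": [
    [[1,0.25,0],[0,0,0],0.3],
    [[1,0.25,0],[0,0,0],0.3],
    [[1,0.25,0],[0,0,0],0.3],
    [[0.5,0,0],[0,0,0],0.3],
    [[0,0,0],[0,0,0],0.3],
    [[0,0,0],[0,0,0],0.3],
    [[0,0,0],[0,0,0],0.3]
  ]
}}

```text
time_s: 33.9
ee_pos: [0.5005, 0.1889, 0.1494]
eef_rot: [3.141, 0.0, 1.796]
force: [0.1, -1.0, -0.6]
grip_width: 0.0613
grip_force: 0.0
```

```bash
python3 chk.py; python3 - <<'E'
from h2 import *
c=cam('top');a=c['pixels'][155:265,115:400];save('t6',cv2.resize(a,None,fx=2.8,fy=2.8,interpolation=2))
P=pts(c);z=P[...,2];h=cv2.cvtColor(c['pixels'],cv2.COLOR_RGB2HSV)
r=np.zeros(z.shape,bool);r[160:220,200:320]=1
print('case');comp(r&(z>.06)&(z<.082),P,100)
print('grip');comp(r&(z>.088)&(z<.11),P,15)
print('liner');comp(r&(z<.02)&(h[...,0]<22)&(h[...,1]>90),P,50)
E
```

```text
33.9 [0.5005318  0.18894213 0.14939821] [3.14148576e+00 1.16668127e-04 1.79558332e+00] 0.06129587775245311
px [274.  43.] n 775 c [487.5 333.6] size [44.2 16.4] ang 0.452 z [53.4 55.6 57. ]
px [257. 117.] n 614 c [487.1 258.3] size [43.5 15.8] ang 0.223 z [54.2 55.6 56.9]
px [152. 217.] n 460 c [390.1 117.2] size [43.8 16.1] ang 1.214 z [51.3 52.6 53.7]
px [289. 226.] n 1712 c [560.2 117.1] size [137.7  99.8] ang 0.162 z [52.  63.9 65.6]
tray
px [345. 219.] n 78 c [ 496.8 -271.6] size [43.3 16.3] ang -0.152 z [51.4 58.6 64.2]
px [362. 223.] n 80 c [ 489.6 -323.6] size [48.7 18.4] ang -0.267 z [50.9 59.1 65.6]
px [378. 226.] n 79 c [ 479.6 -373.6] size [42.6 16.5] ang -0.187 z [51.7 58.4 63.7]
mat
px [154. 216.] n 72 c [488.5 333.4] size [45.2 17.2] ang 0.414 z [51.  56.6 62.7]
px [131. 224.] n 83 c [460.4 402.2] size [42.9 17.5] ang -0.089 z [48.3 56.  64. ]
case
px [272. 189.] n 2649 c [578.9   8.9] size [314.5 150.6] ang -1.425 z [65.1 72.5 78.6]
grip
px [281. 186.] n 103 c [589.3 -64.8] size [60.1 15.8] ang 0.149 z [ 92.9  97.4 102.9]
liner
px [235. 195.] n 1451 c [571.2  83.3] size [139.3 116.5] ang -1.419 z [ 2.4  8.2 14.3]
```

View pics/t6.png

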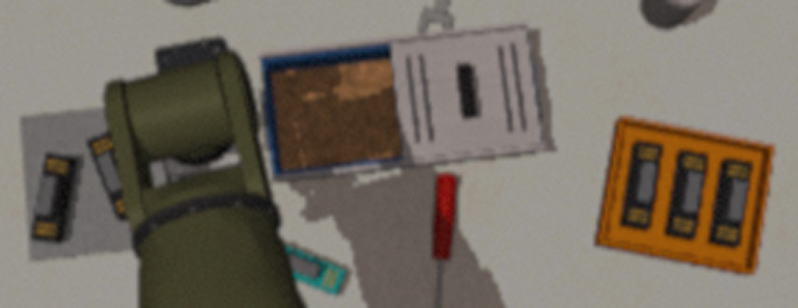

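All three spent packs are in the tray and the bay is empty. Now the fresh packs.

```bash
cat >> h2.py <<'E'
S=[(.574,.0387),(.5673,.0832),(.5606,.1277)]
E
python3 - <<'E'
from h2 import *
f=(.4871,.2583)
chain(pose(*f,.0053,.223),pose(*f,.13,.223),pose(*S[0],.13,.149),pose(*S[0],.012,.149),pose(*S[0],.15,.149),pose(.488,.27,.15,.44))
E
```

```text
rz 0.02  sh x 2.25 y 0.07 z 4.80
rz -0.00  sh x 0.00 y 0.00 z -4.16
rz 0.62  sh x -7.67 y 1.77 z -0.00
rz -0.00  sh x 0.00 y 0.00 z 3.93
rz -0.00  sh x 0.00 y 0.00 z -4.60
rz -2.42  sh x 8.19 y 0.72 z -0.00
```

Call:
{"name": "send_rows", "arguments": {
  "motion": [
    [[0.6,0,0],[0,0,0],0.3],
    [[1,0.07,0],[0,0,0],0.3],
    [[0.65,0,0.6],[0,0,0],0.3],
    [[0,0,0.8],[0,0,0],0.3],
    [[0,0,0.9],[0,0,0],0.3],
    [[0,0,0.9],[0,0,0],0.3],
    [[0,0,0.7],[0,0,0],0.3],
    [[0,0,0.5],[0,0,0],0.3],
    [[0,0,0.3],[0,0,0],0.3],
    [[0,0,0.1],[0,0,0],0.3],
    [[0,0,0],[0,0,0],0.3]
  ]
}}

```text
time_s: 35.15
ee_pos: [0.4876, 0.256, 0.0055]
eef_rot: [3.141, -0.0, 1.797]
force: [1.0, 0.1, 0.9]
grip_width: 0.061
grip_force: 0.0
```

Call:
{"name": "send_rows", "arguments": {
  "motion": [
    [[0,0,0],[0,0,0],-0.2],
    [[0,0,0],[0,0,0],-0.2],
    [[0,0,0],[0,0,0],-0.2],
    [[0,0,0],[0,0,0],-0.2],
    [[0,0,0],[0,0,0],-0.2]
  ],
  "squeeze": 35
}}

```text
time_s: 35.65
ee_pos: [0.4879, 0.2563, 0.0059]
eef_rot: [3.14, -0.0, 1.797]
force: [0.3, -0.2, 6.6]
grip_width: 0.0438
grip_force: 35.0
```

Call:
{"name": "send_rows", "arguments": {
  "motion": [
    [[0,0,-0.2],[0,0,0],-0.2],
    [[0,0,-0.5],[0,0,0],-0.2],
    [[0,0,-0.9],[0,0,0],-0.2],
    [[0,0,-1],[0,0,0],-0.2],
    [[0,0,-1],[0,0,0],-0.2],
    [[0,0,-0.6],[0,0,0],-0.2],
    [[0,0,0],[0,0,0.6],-0.2],
    [[0,0,0],[0,0,0],-0.2]
  ]
}}

```text
time_s: 36.45
ee_pos: [0.4871, 0.2561, 0.1315]
eef_rot: [-3.141, -0.0, 1.724]
force: [-0.0, 0.7, -5.4]
grip_width: 0.0436
grip_force: 35.0
```

Call:
{"name": "send_rows", "arguments": {
  "motion": [
    [[-0.5,0.17,0],[0,0,0],-0.2],
    [[-1,0.2,0],[0,0,0],-0.2],
    [[-1,0.2,0],[0,0,0],-0.2],
    [[-1,0.2,0],[0,0,0],-0.2],
    [[-1,0.2,0],[0,0,0],-0.2],
    [[-1,0.2,0],[0,0,0],-0.2],
    [[-1,0.2,0],[0,0,0],-0.2],
    [[-0.8,0.2,0],[0,0,0],-0.2],
    [[-0.37,0.2,0],[0,0,0],-0.2],
    [[0,0,0],[0,0,0],-0.2],
    [[0,0,0],[0,0,0],-0.2]
  ]
}}

```text
time_s: 37.55
ee_pos: [0.5749, 0.0373, 0.1308]
eef_rot: [-3.141, -0.0, 1.726]
force: [-0.1, 1.0, -3.8]
grip_width: 0.0436
grip_force: 35.0
```

```bash
python3 - <<'E'
from h2 import *
o=get_obs();print(o['ee_pos'],o['eef_rot'],o['grip_width'])
chain(pose(*S[0],.012,.149))
E
```

```text
[0.57489305 0.03732082 0.13082209] [-3.14069920e+00 -3.62472546e-04  1.72554213e+00] 0.04364164362201106
rz 0.05  sh x -0.05 y -0.02 z 3.96
```

Call:
{"name": "send_rows", "arguments": {
  "motion": [
    [[0,0,0.4],[0,0,0],-0.2],
    [[0,0,0.8],[0,0,0],-0.2],
    [[0,0,0.8],[0,0,0],-0.2],
    [[0,0,0.7],[0,0,0],-0.2],
    [[0,0,0.5],[0,0,0],-0.2],
    [[0,0,0.4],[0,0,0],-0.2],
    [[0,0,0.25],[0,0,0],-0.2],
    [[0,0,0.1],[0,0,0],-0.2],
    [[0,0,0],[0,0,0],-0.2]
  ]
}}

```text
time_s: 38.45
ee_pos: [0.5754, 0.0369, 0.0128]
eef_rot: [3.141, 0.0, 1.725]
force: [0.3, -0.1, -3.2]
grip_width: 0.0439
grip_force: 35.0
```

Call:
{"name": "send_rows", "arguments": {
  "motion": [
    [[0,0,0],[0,0,0],0.3],
    [[0,0,0],[0,0,0],0.3],
    [[0,0,0],[0,0,0],0.3],
    [[0,0,0],[0,0,0],0.3],
    [[0,0,-0.3],[0,0,0],0.3],
    [[0,0,-0.8],[0,0,0],0.3],
    [[0,0,-1],[0,0,0],0.3],
    [[0,0,-1],[0,0,0],0.3],
    [[0,0,-1],[0,0,0],0.3],
    [[0,0,-0.5],[0,0,-1],0.3],
    [[0,0,0],[0,0,-1],0.3],
    [[0,0,0],[0,0,-0.4],0.3]
  ]
}}

```text
time_s: 39.65
ee_pos: [0.5755, 0.0369, 0.1522]
eef_rot: [3.14, 0.001, 2.018]
force: [-0.9, 0.7, -0.2]
grip_width: 0.0609
grip_force: 0.0
```

Call:
{"name": "send_rows", "arguments": {
  "motion": [
    [[0.5,0.07,0],[0,0,0],0.3],
    [[1,0.09,0],[0,0,0],0.3],
    [[1,0.09,0],[0,0,0],0.3],
    [[1,0.09,0],[0,0,0],0.3],
    [[1,0.09,0],[0,0,0],0.3],
    [[1,0.09,0],[0,0,0],0.3],
    [[1,0.09,0],[0,0,0],0.3],
    [[1,0.09,0],[0,0,0],0.3],
    [[0.6,0,0],[0,0,0],0.3],
    [[0,0,0],[0,0,0],0.3],
    [[0,0,0],[0,0,0],0.3]
  ]
}}

```text
time_s: 40.75
ee_pos: [0.4899, 0.2658, 0.151]
eef_rot: [3.141, 0.0, 2.013]
force: [0.2, 0.0, -0.1]
grip_width: 0.061
grip_force: 0.0
```

```bash
python3 chk.py; python3 - <<'E'
from h2 import *
c=cam('top');P=pts(c);z=P[...,2]
r=np.zeros(z.shape,bool);r[180:215,210:262]=1
print('bay');comp(r&(z>.05)&(z<.066),P,20)
f=(.4875,.3336)
chain(pose(*f,.0053,.44),pose(*f,.13,.44),pose(*S[1],.13,.149),pose(*S[1],.012,.149),pose(*S[1],.15,.149),pose(.46,.34,.15,-.12))
E
```

```text
40.75 [0.48986799 0.26583484 0.15100482] [3.14146248e+00 7.95529174e-05 2.01289896e+00] 0.060979289281614245
px [285.  51.] n 752 c [459.4 403.2] size [44.  16.5] ang -0.098 z [53.6 55.6 56.9]
px [279. 125.] n 597 c [487.1 334. ] size [43.7 15. ] ang 0.442 z [54.2 55.6 56.8]
px [247. 273.] n 983 c [538.  157.4] size [110.4  22.2] ang 0.351 z [51.6 57.6 65.3]
tray
px [345. 219.] n 80 c [ 496.5 -271.1] size [42.9 16.8] ang -0.144 z [49.6 59.3 64.4]
px [362. 223.] n 78 c [ 488.3 -323.5] size [43.2 17. ] ang -0.167 z [51.5 59.1 64.7]
px [378. 226.] n 82 c [ 479.7 -373.7] size [43.6 16.9] ang -0.158 z [49.  58.7 63.2]
mat
bay
px [248. 192.] n 61 c [575.9  38.5] size [43.6 15.3] ang 0.176 z [56.5 61.2 64.8]
px [211. 199.] n 37 c [550.2 153.8] size [63.9  9.5] ang 0.033 z [50.4 61.4 65.5]
rz 0.01  sh x 2.01 y 0.89 z 4.85
rz -0.00  sh x 0.00 y 0.00 z -4.16
rz 2.42  sh x -8.65 y 1.36 z -0.00
rz -0.00  sh x 0.00 y 0.00 z 3.93
rz -0.00  sh x 0.00 y 0.00 z -4.60
rz 2.24  sh x 8.07 y -4.60 z -0.00
```

Call:
{"name": "send_rows", "arguments": {
  "motion": [
    [[0.6,0.29,0],[0,0,0],0.3],
    [[0.9,0.4,0],[0,0,0],0.3],
    [[0.51,0.2,0.6],[0,0,0],0.3],
    [[0,0,0.8],[0,0,0],0.3],
    [[0,0,0.9],[0,0,0],0.3],
    [[0,0,0.9],[0,0,0],0.3],
    [[0,0,0.7],[0,0,0],0.3],
    [[0,0,0.5],[0,0,0],0.3],
    [[0,0,0.3],[0,0,0],0.3],
    [[0,0,0.15],[0,0,0],0.3],
    [[0,0,0],[0,0,0],0.3]
  ]
}}

```text
time_s: 42.0
ee_pos: [0.4887, 0.3314, 0.0053]
eef_rot: [3.142, -0.0, 2.013]
force: [0.1, 1.2, -1.0]
grip_width: 0.0611
grip_force: 0.0
```

Call:
{"name": "send_rows", "arguments": {
  "motion": [
    [[0,0,0],[0,0,0],-0.2],
    [[0,0,0],[0,0,0],-0.2],
    [[0,0,0],[0,0,0],-0.2],
    [[0,0,0],[0,0,0],-0.2],
    [[0,0,0],[0,0,0],-0.2]
  ],
  "squeeze": 35
}}

```text
time_s: 42.5
ee_pos: [0.4889, 0.3317, 0.006]
eef_rot: [3.14, -0.0, 2.013]
force: [-1.3, -1.0, 6.2]
grip_width: 0.044
grip_force: 35.0
```

Call:
{"name": "send_rows", "arguments": {
  "motion": [
    [[0,0,-0.2],[0,0,0],-0.2],
    [[0,0,-0.5],[0,0,0],-0.2],
    [[0,0,-0.9],[0,0,0],-0.2],
    [[0,0,-1],[0,0,0],-0.2],
    [[0,0,-1],[0,0,0],-0.2],
    [[0,0,-0.6],[0,0,0],-0.2],
    [[0,0,0],[0,0,0.8],-0.2],
    [[0,0,0],[0,0,0.9],-0.2],
    [[0,0,0],[0,0,0.72],-0.2],
    [[0,0,0],[0,0,0],-0.2]
  ]
}}

```text
time_s: 43.5
ee_pos: [0.4885, 0.3314, 0.1321]
eef_rot: [3.141, -0.0, 1.721]
force: [-0.8, 0.9, -1.7]
grip_width: 0.0435
grip_force: 35.0
```

Call:
{"name": "send_rows", "arguments": {
  "motion": [
    [[-0.5,0.16,0],[0,0,0],-0.2],
    [[-1,0.15,0],[0,0,0],-0.2],
    [[-1,0.15,0],[0,0,0],-0.2],
    [[-1,0.15,0],[0,0,0],-0.2],
    [[-1,0.15,0],[0,0,0],-0.2],
    [[-1,0.15,0],[0,0,0],-0.2],
    [[-1,0.15,0],[0,0,0],-0.2],
    [[-1,0.15,0],[0,0,0],-0.2],
    [[-0.8,0.15,0],[0,0,0],-0.2],
    [[-0.35,0,0],[0,0,0],-0.2],
    [[0,0,0],[0,0,0],-0.2],
    [[0,0,0],[0,0,0],-0.2]
  ]
}}

```text
time_s: 44.7
ee_pos: [0.5679, 0.0815, 0.1313]
eef_rot: [-3.141, -0.0, 1.723]
force: [0.7, 0.3, -1.9]
grip_width: 0.0438
grip_force: 35.0
```

```bash
python3 - <<'E'
from h2 import *
o=get_obs();print(o['ee_pos'],o['eef_rot'],o['grip_width'])
chain(pose(*S[1],.012,.149))
E
```

```text
[0.56787609 0.08151136 0.13133524] [-3.14149755e+00 -2.25827929e-04  1.72331932e+00] 0.04378303284324026
rz 0.03  sh x -0.04 y -0.01 z 3.98
```

Call:
{"name": "send_rows", "arguments": {
  "motion": [
    [[0,0,0.4],[0,0,0],-0.2],
    [[0,0,0.8],[0,0,0],-0.2],
    [[0,0,0.8],[0,0,0],-0.2],
    [[0,0,0.7],[0,0,0],-0.2],
    [[0,0,0.5],[0,0,0],-0.2],
    [[0,0,0.4],[0,0,0],-0.2],
    [[0,0,0.25],[0,0,0],-0.2],
    [[0,0,0.12],[0,0,0],-0.2],
    [[0,0,0],[0,0,0],-0.2]
  ]
}}

```text
time_s: 45.6
ee_pos: [0.5682, 0.0811, 0.0122]
eef_rot: [3.142, 0.0, 1.723]
force: [-0.1, 0.2, -2.6]
grip_width: 0.0438
grip_force: 35.0
```

Call:
{"name": "send_rows", "arguments": {
  "motion": [
    [[0,0,0],[0,0,0],0.3],
    [[0,0,0],[0,0,0],0.3],
    [[0,0,0],[0,0,0],0.3],
    [[0,0,0],[0,0,0],0.3],
    [[0,0,-0.3],[0,0,0],0.3],
    [[0,0,-0.8],[0,0,0],0.3],
    [[0,0,-1],[0,0,0],0.3],
    [[0,0,-1],[0,0,0],0.3],
    [[0,0,-1],[0,0,0],0.3],
    [[0,0,-0.5],[0,0,0.7],0.3],
    [[0,0,0],[0,0,0.8],0.3],
    [[0,0,0],[0,0,0.7],0.3]
  ]
}}

```text
time_s: 46.8
ee_pos: [0.5684, 0.0811, 0.1516]
eef_rot: [3.14, -0.0, 1.455]
force: [-0.1, 0.4, -0.4]
grip_width: 0.0613
grip_force: 0.0
```

Call:
{"name": "send_rows", "arguments": {
  "motion": [
    [[0.5,-0.5,0],[0,0,0],0.3],
    [[1,-0.55,0],[0,0,0],0.3],
    [[1,-0.55,0],[0,0,0],0.3],
    [[1,-0.55,0],[0,0,0],0.3],
    [[1,-0.55,0],[0,0,0],0.3],
    [[1,-0.5,0],[0,0,0],0.3],
    [[1,-0.5,0],[0,0,0],0.3],
    [[1,-0.5,0],[0,0,0],0.3],
    [[0.57,-0.4,0],[0,0,0],0.3],
    [[0,0,0],[0,0,0],0.3],
    [[0,0,0],[0,0,0],0.3]
  ]
}}

```text
time_s: 47.9
ee_pos: [0.4582, 0.3369, 0.1506]
eef_rot: [3.141, -0.0, 1.459]
force: [0.7, -0.1, -0.1]
grip_width: 0.0611
grip_force: 0.0
```

```bash
python3 chk.py; python3 - <<'E'
from h2 import *
c=cam('top');P=pts(c);z=P[...,2]
r=np.zeros(z.shape,bool);r[180:215,210:262]=1
print('bay');comp(r&(z>.05)&(z<.066),P,20)
f=(.4594,.4032)
chain(pose(*f,.0053,-.1),pose(*f,.13,-.1),pose(*S[2],.13,.149),pose(*S[2],.012,.149),pose(*S[2],.15,.149),pose(.5893,-.0648,.15,.149))
E
```

```text
47.9 [0.45819225 0.33690324 0.15060079] [ 3.14117305e+00 -6.39551352e-05  1.45929852e+00] 0.06113635809709581
px [249. 121.] n 596 c [459.6 403.8] size [42.6 14.9] ang -0.112 z [54.3 55.5 56.9]
tray
px [345. 220.] n 78 c [ 496.9 -271.6] size [43.6 17.7] ang -0.156 z [51.8 59.5 65.6]
px [362. 223.] n 81 c [ 487.4 -323. ] size [44.6 17. ] ang -0.247 z [51.7 59.  65.1]
px [378. 226.] n 82 c [ 479.3 -374. ] size [43.8 18.4] ang -0.134 z [50.8 58.7 65. ]
mat
bay
px [248. 191.] n 61 c [575.4  38.4] size [42.9 15.3] ang 0.176 z [56.5 61.1 64.7]
px [234. 194.] n 65 c [567.8  82.4] size [44.1 15.8] ang 0.155 z [57.1 60.9 65. ]
px [211. 202.] n 24 c [537.8 154.4] size [32.1  7.2] ang 0.079 z [55.4 60.7 64.8]
rz -0.11  sh x 2.12 y -0.20 z 4.84
rz -0.00  sh x 0.00 y 0.00 z -4.16
rz -2.08  sh x -9.59 y 2.00 z -0.00
rz -0.00  sh x 0.00 y 0.00 z 3.93
rz -0.00  sh x 0.00 y 0.00 z -4.60
rz -0.00  sh x -6.49 y -0.01 z -0.00
```

Call:
{"name": "send_rows", "arguments": {
  "motion": [
    [[0.6,-0.1,0],[0,0,0],0.3],
    [[0.9,-0.1,0],[0,0,0],0.3],
    [[0.64,0,0.6],[0,0,0],0.3],
    [[0,0,0.8],[0,0,0],0.3],
    [[0,0,0.9],[0,0,0],0.3],
    [[0,0,0.9],[0,0,0],0.3],
    [[0,0,0.7],[0,0,0],0.3],
    [[0,0,0.5],[0,0,0],0.3],
    [[0,0,0.3],[0,0,0],0.3],
    [[0,0,0.14],[0,0,0],0.3],
    [[0,0,0],[0,0,0],0.3]
  ]
}}

```text
time_s: 49.15
ee_pos: [0.4596, 0.4015, 0.0051]
eef_rot: [3.141, -0.0, 1.458]
force: [-1.7, 0.5, -0.4]
grip_width: 0.0611
grip_force: 0.0
```

Call:
{"name": "send_rows", "arguments": {
  "motion": [
    [[0,0,0],[0,0,0],-0.2],
    [[0,0,0],[0,0,0],-0.2],
    [[0,0,0],[0,0,0],-0.2],
    [[0,0,0],[0,0,0],-0.2],
    [[0,0,0],[0,0,0],-0.2]
  ],
  "squeeze": 35
}}

```text
time_s: 49.65
ee_pos: [0.4598, 0.4019, 0.0057]
eef_rot: [3.14, -0.001, 1.459]
force: [0.4, -0.9, 5.9]
grip_width: 0.0436
grip_force: 35.0
```

Call:
{"name": "send_rows", "arguments": {
  "motion": [
    [[0,0,-0.2],[0,0,0],-0.2],
    [[0,0,-0.5],[0,0,0],-0.2],
    [[0,0,-0.9],[0,0,0],-0.2],
    [[0,0,-1],[0,0,0],-0.2],
    [[0,0,-1],[0,0,0],-0.2],
    [[0,0,-0.6],[0,0,0],-0.2],
    [[0,0,0],[0,0,-0.7],-0.2],
    [[0,0,0],[0,0,-0.8],-0.2],
    [[0,0,0],[0,0,-0.7],-0.2],
    [[0,0,0],[0,0,0],-0.2]
  ]
}}

```text
time_s: 50.65
ee_pos: [0.4591, 0.4016, 0.1317]
eef_rot: [-3.142, -0.0, 1.724]
force: [0.1, -0.4, -3.5]
grip_width: 0.0437
grip_force: 35.0
```

Call:
{"name": "send_rows", "arguments": {
  "motion": [
    [[-0.5,0.2,0],[0,0,0],-0.2],
    [[-1,0.2,0],[0,0,0],-0.2],
    [[-1,0.2,0],[0,0,0],-0.2],
    [[-1,0.2,0],[0,0,0],-0.2],
    [[-1,0.2,0],[0,0,0],-0.2],
    [[-1,0.2,0],[0,0,0],-0.2],
    [[-1,0.2,0],[0,0,0],-0.2],
    [[-1,0.2,0],[0,0,0],-0.2],
    [[-1,0.2,0],[0,0,0],-0.2],
    [[-0.75,0.2,0],[0,0,0],-0.2],
    [[-0.34,0,0],[0,0,0],-0.2],
    [[0,0,0],[0,0,0],-0.2]
  ]
}}

```text
time_s: 51.85
ee_pos: [0.5622, 0.1249, 0.1311]
eef_rot: [-3.141, 0.0, 1.719]
force: [-0.5, -0.3, -3.9]
grip_width: 0.0436
grip_force: 35.0
```

```bash
python3 - <<'E'
from h2 import *
o=get_obs();print(o['ee_pos'],o['eef_rot'],o['grip_width'])
chain(pose(*S[2],.012,.149))
E
```

```text
[0.56217105 0.12485991 0.1310551 ] [-3.14137594e+00  6.70996888e-05  1.71937848e+00] 0.04363346874081225
rz -0.00  sh x 0.00 y -0.04 z 3.97
```

Call:
{"name": "send_rows", "arguments": {
  "motion": [
    [[0,-0.04,0.4],[0,0,0],-0.2],
    [[0,0,0.8],[0,0,0],-0.2],
    [[0,0,0.8],[0,0,0],-0.2],
    [[0,0,0.7],[0,0,0],-0.2],
    [[0,0,0.5],[0,0,0],-0.2],
    [[0,0,0.4],[0,0,0],-0.2],
    [[0,0,0.25],[0,0,0],-0.2],
    [[0,0,0.12],[0,0,0],-0.2],
    [[0,0,0],[0,0,0],-0.2]
  ]
}}

```text
time_s: 52.75
ee_pos: [0.561, 0.1261, 0.0119]
eef_rot: [3.141, -0.0, 1.722]
force: [-0.4, -0.4, -3.9]
grip_width: 0.0434
grip_force: 35.0
```

Call:
{"name": "send_rows", "arguments": {
  "motion": [
    [[0,0,0],[0,0,0],0.3],
    [[0,0,0],[0,0,0],0.3],
    [[0,0,0],[0,0,0],0.3],
    [[0,0,0],[0,0,0],0.3],
    [[0,0,-0.3],[0,0,0],0.3],
    [[0,0,-0.8],[0,0,0],0.3],
    [[0,0,-1],[0,0,0],0.3],
    [[0,0,-1],[0,0,0],0.3],
    [[0,0,-1],[0,0,0],0.3],
    [[0,0,-0.4],[0,0,0],0.3]
  ]
}}

```text
time_s: 53.75
ee_pos: [0.562, 0.1263, 0.1505]
eef_rot: [3.137, -0.0, 1.723]
force: [-0.4, 0.1, -0.6]
grip_width: 0.0614
grip_force: 0.0
```

Call:
{"name": "send_rows", "arguments": {
  "motion": [
    [[-0.5,0,0],[0,0,0],0.6],
    [[-1,0,0],[0,0,0],0.6],
    [[-1,0,0],[0,0,0],0.6],
    [[-0.8,0,0],[0,0,0],0.6],
    [[0,0,0],[0,0,0],0.6],
    [[0,0,0],[0,0,0],0.6]
  ]
}}

```text
time_s: 54.35
ee_pos: [0.5754, 0.0275, 0.1454]
eef_rot: [-3.14, -0.0, 1.721]
force: [-0.2, 0.4, 0.3]
grip_width: 0.0749
grip_force: 0.0
```

```bash
python3 chk.py; python3 - <<'E'
from h2 import *
c=cam('wrist');save('w7',c['pixels'])
chain(pose(.5893,-.0648,.15,.149),pose(.5893,-.0648,.0475,.149))
E
```

```text
54.35 [0.57541337 0.02750093 0.14542082] [-3.13956106e+00 -3.97397115e-04  1.72132638e+00] 0.07487880708834868
px [253. 105.] n 4351 c [564.6  87.6] size [158.5 137. ] ang -1.424 z [52.5 64.1 65.6]
px [92. 72.] n 716 c [390.7 116.7] size [43.7 16.2] ang 1.212 z [51.  52.6 53.9]
px [254.  86.] n 738 c [559. 128.] size [43.2 16.2] ang 0.15 z [58.3 60.5 61.8]
px [255. 131.] n 654 c [566.5  83.1] size [43.9 15.9] ang 0.15 z [58.7 60.6 61.8]
px [255. 172.] n 602 c [573.3  39.2] size [43.3 16.4] ang 0.189 z [55.1 60.5 61.8]
tray
px [345. 220.] n 80 c [ 496.9 -271.2] size [43.7 16.1] ang -0.138 z [51.1 58.9 64.5]
px [362. 223.] n 79 c [ 487.6 -324. ] size [44.8 16.9] ang -0.175 z [51.9 58.  63.8]
px [378. 226.] n 83 c [ 479.4 -373.8] size [44.5 17. ] ang -0.158 z [50.  58.5 64.9]
mat
rz 0.03  sh x -3.25 y -0.01 z -0.12
rz -0.00  sh x 0.00 y 0.00 z 3.42
```

View pics/w7.png

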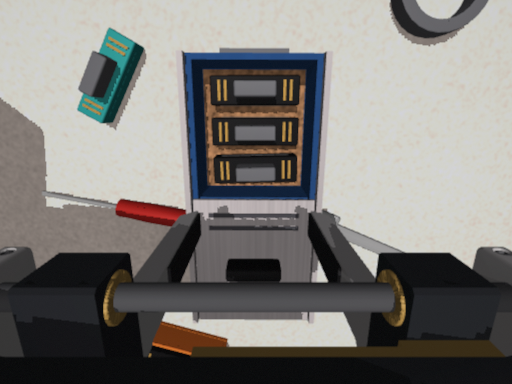

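All three charged packs are standing in the bay, with rib tops at 62 mm. Closing the cover.

Call:
{"name": "send_rows", "arguments": {
  "motion": [
    [[-0.5,0,0],[0,0,0],0.6],
    [[-1,0,0],[0,0,0],0.6],
    [[-1,0,0],[0,0,0],0.6],
    [[-0.75,0,0.2],[0,0,0],0.6],
    [[0,0,0.7],[0,0,0],0.6],
    [[0,0,0.8],[0,0,0],0.6],
    [[0,0,0.7],[0,0,0],0.6],
    [[0,0,0.5],[0,0,0],0.6],
    [[0,0,0.25],[0,0,0],0.6],
    [[0,0,0.12],[0,0,0],0.6],
    [[0,0,0],[0,0,0],0.6]
  ]
}}

```text
time_s: 55.6
ee_pos: [0.5909, -0.0682, 0.049]
eef_rot: [3.141, 0.0, 1.723]
force: [-0.3, 0.5, 0.7]
grip_width: 0.0753
grip_force: 0.0
```

Call:
{"name": "send_rows", "arguments": {
  "motion": [
    [[0,0,0],[0,0,0],0.1],
    [[0,0,0],[0,0,0],0.1],
    [[0,0,0],[0,0,0],0.1],
    [[0,0,0],[0,0,0],0.1],
    [[0,0,0],[0,0,0],0.1]
  ],
  "squeeze": 20
}}

```text
time_s: 56.1
ee_pos: [0.5894, -0.0684, 0.0493]
eef_rot: [-3.139, -0.0, 1.723]
force: [-11.2, -1.2, 8.7]
grip_width: 0.0599
grip_force: 20.0
```

Call:
{"name": "send_rows", "arguments": {
  "motion": [
    [[0.2,0,0],[0,0,0],0.1],
    [[0.4,0,0],[0,0,0],0.1],
    [[0.5,0,0],[0,0,0],0.1],
    [[0.6,0,0],[0,0,0],0.1],
    [[0.6,0,0],[0,0,0],0.1],
    [[0.6,0,0],[0,0,0],0.1],
    [[0.6,0,0],[0,0,0],0.1],
    [[0.5,0,0],[0,0,0],0.1],
    [[0.4,0,0],[0,0,0],0.1],
    [[0.3,0,0],[0,0,0],0.1],
    [[0.15,0,0],[0,0,0],0.1],
    [[0.1,0,0],[0,0,0],0.1]
  ]
}}

```text
time_s: 57.3
ee_pos: [0.5674, 0.0786, 0.0493]
eef_rot: [-3.14, 0.001, 1.723]
force: [-5.3, -8.3, 6.2]
grip_width: 0.0597
grip_force: 20.0
```

Call:
{"name": "send_rows", "arguments": {
  "motion": [
    [[0.05,0,0],[0,0,0],0.1],
    [[0.05,0,0],[0,0,0],0.1],
    [[0,0,0],[0,0,0],0.1]
  ]
}}

```text
time_s: 57.6
ee_pos: [0.5674, 0.0788, 0.0494]
eef_rot: [-3.14, 0.004, 1.722]
force: [-4.1, -19.8, 6.2]
grip_width: 0.0595
grip_force: 20.0
```

At the stop, with force building to 20 N. Releasing and lifting away.

Call:
{"name": "send_rows", "arguments": {
  "motion": [
    [[-0.1,0,0],[0,0,0],0.1],
    [[0,0,0],[0,0,0],0.6],
    [[0,0,0],[0,0,0],0.6],
    [[0,0,0],[0,0,0],0.6],
    [[0,0,0],[0,0,0],0.6],
    [[0,0,-0.4],[0,0,0],0.6],
    [[0,0,-1],[0,0,0],0.6],
    [[0,0,-1],[0,0,0],0.6],
    [[0,0,-1],[0,0,0],0.6],
    [[0,0,-1],[0,0,0],0.6]
  ]
}}

```text
time_s: 58.6
ee_pos: [0.5681, 0.0787, 0.1831]
eef_rot: [3.141, 0.0, 1.723]
force: [0.6, -0.5, 0.3]
grip_width: 0.0752
grip_force: 0.0
```

Call:
{"name": "send_rows", "arguments": {
  "motion": [
    [[-0.5,0,0],[0,0,0],0.6],
    [[-1,0,0],[0,0,0],0.6],
    [[-1,0,0],[0,0,0],0.6],
    [[-1,0,0],[0,0,0],0.6],
    [[0,0,0],[0,0,0],0.6],
    [[0,0,0],[0,0,0],0.6]
  ]
}}

```text
time_s: 59.2
ee_pos: [0.5839, -0.0256, 0.1806]
eef_rot: [-3.141, -0.0, 1.721]
force: [0.5, 0.2, 0.8]
grip_width: 0.0753
grip_force: 0.0
```

```bash
python3 - <<'E'
from h2 import *
c=cam('wrist');P=pts(c);z=P[...,2];save('w8',c['pixels']);r=np.zeros(z.shape,bool);r[:200,150:400]=1
print(get_obs()['force']);comp(r&(z>.088)&(z<.102),P,200);comp(r&(z>.065)&(z<.074),P,400)
E
python3 chk.py|tail -5
```

```text
[0.55321699 0.39534691 0.13298719]
px [253.  79.] n 986 c [565.7  81.6] size [59.1 15.4] ang 0.148 z [94.7 96.5 97.7]
px [253.  76.] n 18375 c [569.4  53.1] size [215.7 146.9] ang -1.425 z [69.3 70.8 72.3]
tray
px [345. 220.] n 77 c [ 496.4 -271.7] size [42.9 16.5] ang -0.171 z [53.  57.7 63. ]
px [362. 223.] n 77 c [ 487.5 -324.1] size [43.5 16.3] ang -0.186 z [51.6 58.6 64. ]
px [378. 226.] n 80 c [ 479.6 -373.9] size [43.4 16.7] ang -0.144 z [51.  58.8 64.2]
mat
```

View pics/w8.png

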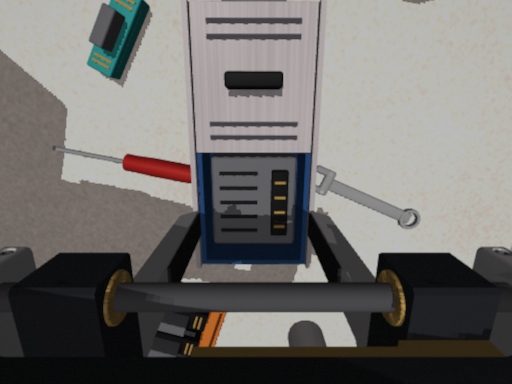

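The cover is home, with its rib at (253,80), and the gripper is clear of everything. The charger bay is open and the bystanders haven't moved.

```bash
python3 -c "
from station import *
print(hand_in())"
```

```text
the job is handed in; nothing more can be done
None
```

I handed the job in at about 59 s: three spent packs are in the orange tray, three charged packs stand in the battery bay, and the cover is fully home over them with the gripper clear. The hand-in returned no verdict.

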